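# Swing the bail arms in and stack the parts trays

## Task

Swing both steel bail arms of the tote right in, so that they lie level across its mouth, then stack the three grey parts trays on them, centred and in line with the tote: first the deep tray with two compartments, on it the middle one with four, and the shallow one with six on top, each with its foot seated inside the rim of the tray below. Let go of everything and leave the stack standing level and still.

Things in the scene. Friction and masses are not known exactly. Their poses are not given: they have to be found in the camera images.
- tote: Grey plastic open tote with two wire bail arms, fixed to the bench (underside at z = 0): 150 (x) x 170 (y) mm, 70 high, walls 6; corner hinge lugs reach up to 84; two gland nuts lie in it. Origin: centre of underside, z up, y runs from arm to arm. A tray on the swung-in arms has its underside 80 above the tote's, on bars at y = +-32; without the arms it falls in.
- bail_l (a joint): Hinge of the wire bail arm at the tote's left (+y) end, rad: 0 = right out, level beyond the end; pi/2 = up; pi = right in, level across the mouth; starts 0 to 0.5. Axis along the tote's x; bar in the tote's frame at y = +(77 + 45 cos q), z = 76 + 45 sin q mm. Light friction (under 1 N at the bar) holds it where it is left; firm stops at 0 and pi.
- bail_l_bar (a point): Middle of the bail arm's bar on the tote's left (+y) end: round steel, 8 mm thick, running 124 mm along the tote's x, free on both sides to be pinched from above.
- bail_r (a joint): Hinge of the wire bail arm at the tote's right (-y) end, rad: 0 = right out, level beyond the end; pi/2 = up; pi = right in, level across the mouth; starts 0 to 0.5. Axis along the tote's x; bar in the tote's frame at y = -(77 + 45 cos q), z = 76 + 45 sin q mm. Light friction (under 1 N at the bar) holds it where it is left; firm stops at 0 and pi.
- bail_r_bar (a point): Middle of the bail arm's bar on the tote's right (-y) end: round steel, 8 mm thick, running 124 mm along the tote's x, free on both sides to be pinched from above.
- deep_tray: Grey plastic tray, 100 (x) x 120 (y) mm, 50 mm high, walls 4; two compartments, no cross walls. Grip rib along y through the middle, 10 thick, top 43 above the underside, 41 free beside it. Foot 84 x 104 x 5 fits inside another tray's rim (92 x 112 clear): a tray stacked on this one stands 45 above its underside. 180 g. Origin: centre of underside, z up; half turns do not matter.
- middle_tray: Grey plastic tray, 100 (x) x 120 (y) mm, 38 mm high, walls 4; four compartments: thin cross wall at y = +30. Grip rib along y through the middle, 10 thick, top 31 above the underside, 41 free beside it. Foot 84 x 104 x 5 fits inside another tray's rim (92 x 112 clear): a tray stacked on this one stands 33 above its underside. 150 g. Origin: centre of underside, z up; half turns do not matter.
- shallow_tray: Grey plastic tray, 100 (x) x 120 (y) mm, 30 mm high, walls 4; six compartments: thin cross walls at y = +-30. Grip rib along y through the middle, 10 thick, top 23 above the underside, 41 free beside it. Foot 84 x 104 x 5 fits inside another tray's rim (92 x 112 clear): a tray stacked on this one stands 25 above its underside. 130 g. Origin: centre of underside, z up; half turns do not matter.

How it is judged:
On the way, in this order (a step that is already met when the one before it is completed fails the run):
1. both bail arms swung right in (value of joint each of bail_l, bail_r above 2.95 rad), for 0.2 s.
2. deep tray set down on the arms and let go (all of step 1 and horizontal distance between deep_tray and tote below 0.012 m and z of deep_tray in the frame of tote between 0.076 and 0.084 m and angle between deep_tray's own z axis and vertical below 0.07 rad and angle between the y axis of deep_tray and the y axis of tote, either way round below 0.12 rad and contact force between the fingers and deep_tray below 0.3 N and linear speed of deep_tray below 0.03 m/s), for 0.2 s.
3. middle tray seated on the deep one and let go (all of step 2 and horizontal distance between middle_tray and deep_tray below 0.008 m and z of middle_tray in the frame of deep_tray between 0.041 and 0.049 m and angle between middle_tray's own z axis and vertical below 0.07 rad and angle between the y axis of middle_tray and the y axis of deep_tray, either way round below 0.12 rad and contact force between the fingers and middle_tray below 0.3 N and linear speed of middle_tray below 0.03 m/s), for 0.2 s.
4. shallow tray seated on the middle one and let go (all of step 3 and horizontal distance between shallow_tray and middle_tray below 0.008 m and z of shallow_tray in the frame of middle_tray between 0.029 and 0.037 m and angle between shallow_tray's own z axis and vertical below 0.07 rad and angle between the y axis of shallow_tray and the y axis of middle_tray, either way round below 0.12 rad and contact force between the fingers and shallow_tray below 0.3 N and linear speed of shallow_tray below 0.03 m/s), for 0.2 s.
At the end, for the whole second after the job is handed in: Both arms in (over 2.95 rad); deep tray on them, within 12 mm of the tote's centre; middle tray seated on it, shallow tray on that, each within 8 mm sideways; all within 4 mm of seated height, level (0.07 rad), in line (0.12 rad, either way round), let go and at rest (0.03 m/s) (all of step 4); the robot touches nothing.
It also fails if it takes over 93 s, if anything falls off the work surface, if the arm or the gripper's body presses on something with over 40 N, if the wrist force passes 120 N, or if a joint passes its speed limit or range.

## Robot

A 7-joint arm with a two-finger parallel gripper is mounted at the origin on a cart in front of the work surface, level with it; the furniture and walls round the work are solid. World frame = base frame: x ahead of the robot, y to its left, z up, the work surface at z = 0. Lengths are in m, angles in rad, forces in N, time in s.
With the tool pointing down it reaches from about 0.4 to 0.85 m from the base axis. Payload 10.4 kg.
Tool frame: the origin (TCP) lies midway between the tips of the shut fingers; the grasp point (between the pads) lies 19 mm behind it (r.tcp_to_grasp is the z of the grasp point in the tool frame, in m); z points along the fingers, x is the direction in which the jaws open and shut, and the axes are right-handed (so a half turn about z gives the same grasp; the last joint's range is limited). The gripper opens to 87 mm and grips with 3 to 60 N. Pads are 19 mm wide; open, the fingers measure 117 mm over their backs; the gripper's body (75 mm by 190 mm) begins 51 mm behind the grasp point.
Start: joints at [-1.327, 0.332, -0.065, 1.46, 0.022, 1.35, -0.088], TCP at [0.165, 0.603, 0.223] pointing down, gripper open.
Joint ranges: [-2.6, 2.6], [-0.5, 2.12], [-1.47, 1.34], [0.16, 2.42], [-1.27, 4.41], [0.06, 2.06], [-2.6, 2.6]. Speed limits (rad/s): [2.22, 2.22, 2.79, 2.79, 3.14, 3.14, 3.14].

## Interface

Orientations are given as a unit quaternion [x, y, z, w].
In Python, from bench import r, camera, close_job gives the robot as it stands. The module is installed in compiled form; this text tells all that it offers.
- The arm moves only by the shell command python3 -m crank 'ROWS' [FORCE]. ROWS is JSON, a list of rows, each an object of numbers: "x", "y", "z": the shift along the tool's x, y, z scaled (see below); "ax", "ay", "az": the turn, a rotation vector about the tool's x, y, z scaled (see below); "claw": the closure, from -1 (fully open) to 1 (shut), so that 0 is half open. A call has exactly 5 rows; each row is the pose to reach, as a shift and turn from the pose commanded when the call began, along the tool's axes at that moment; what a row does not reach only later rows make up. The controller multiplies each number of a shift by 1 m and each number of a turn by 2 rad. A row lasts 1/12 s, in which the tool goes at most 41.7 mm and 7.16 degrees, less where a joint would pass 70% of its speed; a pose out of reach is approached as far as the arm can. A call with a number of a shift or a turn outside -1 to 1 is refused whole. A call with a gripper value outside its range is refused whole. The fingers move at their own pace and stop on an object; FORCE is the grip in N (left out, the last holds). Time passes only in rows, so rows that repeat a pose let the fingers close, or fill a call up. It gives the time, the measured TCP pose, the force and the opening at its end, in the units of the state.
- r.read_state(): the state, without advancing time (a new reading comes with each control period).
- camera(name): name is "scene" or "side" or "wrist"; returns a dict with "color" (384x512x3 uint8, blue, green, red), "fx", "fy", "cx", "cy" (pixels), "eye" and "orientation" of the camera in the world. Camera axes: x right, y down, z forward; pixel columns grow to the right and rows downward; lengths in m; the calibration is good to about 2 mm. A picture is of the moment at which its call begins. There is no depth.
- close_job(): hands the job in, once; it reports no verdict.
The state is a dict: "time": time; "joint_positions": joint angles; "joint_vel": joint speeds; "joint_torque": joint torques, N m; "ee_pos": TCP position; "eef_rot": TCP orientation; "ft_force": force on the tool from outside, world axes, zero at the start; "torque": the same for the moment, N m; "width": finger opening in m.
Only numpy, scipy, OpenCV 4.12 (cv2) and the standard library are available. Lean on these libraries where they do the work, as an engineer would, in place of code of your own. Each camera call takes 0.05 s, during which the arm holds its last target. There are 200 camera calls.

## Working session

There is one attempt and no reset: what is moved stays moved. The work goes in short steps, Python scripts to look and compute and a shell command to move; the robot and the scene stay as the last step left them, time stands still between calls to the robot, and variables do not carry over. Pictures are saved under pics/ and viewed, about 12 in all and at most 16, crops included, and the job is handed in when it is done.

```bash
mkdir -p pics; python3 - <<'E'
from bench import r,camera
import cv2,json
for n in("scene","side","wrist"):
    c=camera(n);cv2.imwrite(f"pics/{n}0.png",c["color"])
    print(n,{k:c[k] for k in c if k!="color"})
print(r.read_state(), r.tcp_to_grasp)
E
```

```text
scene {'fx': 394.3442311211994, 'fy': 394.3442311211994, 'cx': 258.9241311137734, 'cy': 193.96051437143075, 'eye': array([-0.04531645, -0.50893636,  0.75074345]), 'orientation': array([ 0.82878086, -0.35987037,  0.17586834, -0.39075046])}
side {'fx': 418.16713367158786, 'fy': 418.16713367158786, 'cx': 254.6442201429862, 'cy': 189.9665472247283, 'eye': array([0.54495255, 1.00117831, 0.53970055]), 'orientation': array([ 0.00761974,  0.84409936, -0.53607155,  0.00809292])}
wrist {'fx': 299.2894316416158, 'fy': 299.2894316416158, 'cx': 256.52454664564885, 'cy': 192.72037877692165, 'eye': array([0.0926072 , 0.6234445 , 0.38387723]), 'orientation': array([0.78690987, 0.60130212, 0.08380126, 0.11039006])}
{'time': 0.15, 'joint_positions': array([-1.32660133,  0.33273819, -0.06470094,  1.46075497,  0.02158725,
        1.34991885, -0.08852147]), 'joint_vel': array([ 0.00174029, -0.00160681, -0.00032465, -0.00191362, -0.00064819,
        0.00094199,  0.00039772]), 'joint_torque': array([ 1.65510250e-03, -6.23630834e+01,  2.52703292e-02, -3.90139854e+01,
       -6.13422389e-02,  3.72738973e-02,  7.51290554e-05]), 'ee_pos': array([0.16469176, 0.60259469, 0.2219264 ]), 'eef_rot': array([ 7.94873224e-01,  6.06775281e-01, -4.35620657e-04,  3.55603601e-04]), 'ft_force': array([-0.06330305,  0.63010607, -0.01059724]), 'torque': array([-0.03906051,  0.02100718, -0.00927681]), 'width': 0.08719860192719026} -0.0187
```

View pics/scene0.png

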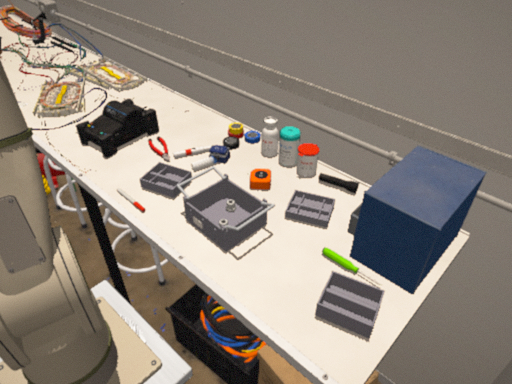

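View pics/side0.png

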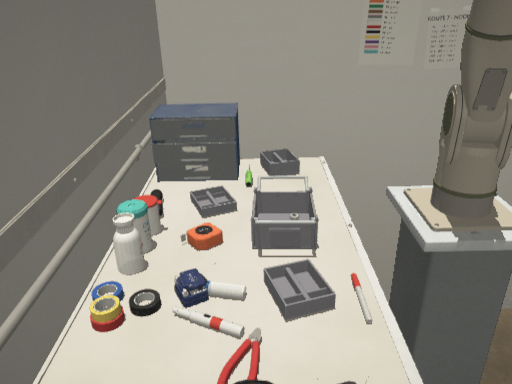

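The scene picture shows the tote at about (228,210), the deep tray at (350,303), a tray at (310,208) and another at (165,180). I'll enlarge the view to read corners.

```bash
python3 - <<'E'
import cv2
a=cv2.imread("pics/scene0.png")[150:345,130:395]
cv2.imwrite("pics/crop_scene.png",cv2.resize(a,None,fx=3,fy=3,interpolation=cv2.INTER_CUBIC))
a=cv2.imread("pics/side0.png")[145:320,150:350]
cv2.imwrite("pics/crop_side.png",cv2.resize(a,None,fx=3.4,fy=3.4,interpolation=cv2.INTER_CUBIC))
E
```

```text
(no output)
```

View pics/crop_scene.png

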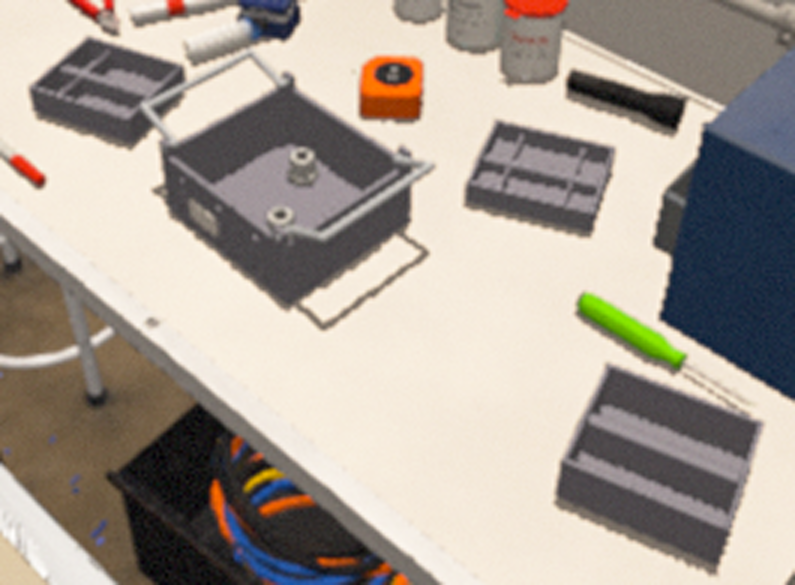

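View pics/crop_side.png

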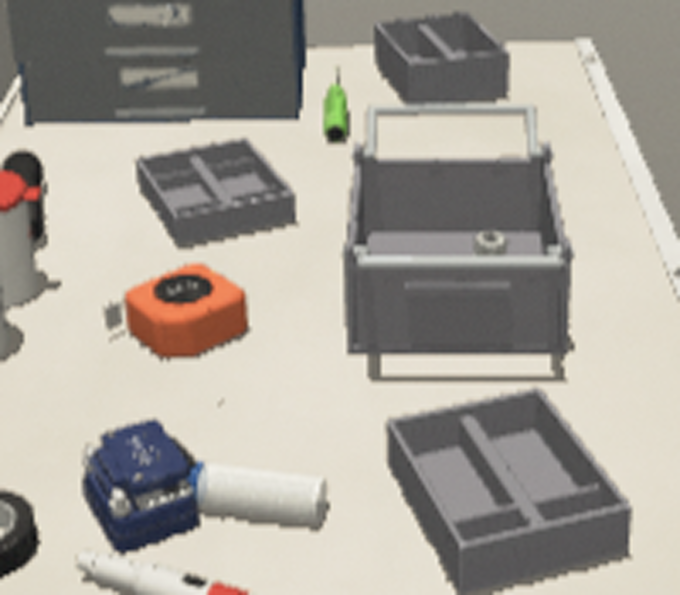

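Crops: the tote's rim corners, both bail bars and the trays' rims are clear. Middle (one cross wall) is upper left in the scene crop, shallow (two cross walls) is at about (540,165), and deep (no cross walls) is at about (660,445). Fitting the poses from corners in both views.

```bash
cat > h.py <<'E'
import numpy as np
from scipy.spatial.transform import Rotation as R
from scipy.optimize import least_squares
CAL={"scene":(394.344,258.924,193.961,[-0.04531645,-0.50893636,0.75074345],[0.82878086,-0.35987037,0.17586834,-0.39075046]),
"side":(418.167,254.644,189.967,[0.54495255,1.00117831,0.53970055],[0.00761974,0.84409936,-0.53607155,0.00809292])}
def proj(n,P):
    f,cx,cy,e,q=CAL[n]; p=R.from_quat(q).inv().apply(np.atleast_2d(P)-e)
    return np.c_[f*p[:,0]/p[:,2]+cx,f*p[:,1]/p[:,2]+cy]
def addcam(n,c): CAL[n]=(c["fx"],c["cx"],c["cy"],c["eye"],c["orientation"])
def ray(n,uv,z):
    f,cx,cy,e,q=CAL[n]; d=R.from_quat(q).apply([(uv[0]-cx)/f,(uv[1]-cy)/f,1]); e=np.array(e)
    return e+d*(z-e[2])/d[2]
def fit(obs,hx,hy,z):
    """obs: {cam: 4 rim corners in order around}; cyclic order matched by trying rolls"""
    C=np.array([[hx,hy],[-hx,hy],[-hx,-hy],[hx,-hy]]);best=None
    for y0 in np.arange(-np.pi/2,np.pi/2,np.pi/8):
        c0=np.mean([ray(n,u,z) for n in obs for u in obs[n]],0)[:2]
        def res(p):
            c,s=np.cos(p[2]),np.sin(p[2]);W=np.c_[C@np.array([[c,s],[-s,c]])+p[:2],np.full(4,z)];o=[]
            for n in obs:
                d=proj(n,W)[:,None]-np.array(obs[n])[None]
                j=(d**2).sum(2).argmin(1); o.append((d[range(4),j]).ravel())
            return np.concatenate(o)
        s=least_squares(res,[*c0,y0],diff_step=1e-4)
        if best is None or s.cost<best.cost: best=s
    return best.x,np.sqrt(2*best.cost/len(best.fun))
E
python3 - <<'E'
from h import *
S=lambda L:[(130+u/3,150+v/3) for u,v in L]
D=lambda L:[(150+u/3.4,145+v/3.4) for u,v in L]
for n,s,d,hx,hy,z in [
 ("deep",[(608,366),(760,425),(722,530),(563,463)],[(375,25),(480,12),(508,58),(405,65)],.05,.06,.05),
 ("middle",[(33,90),(90,40),(183,72),(127,113)],[(388,422),(542,392),(630,508),(460,545)],.05,.06,.038),
 ("shallow",[(497,122),(613,147),(592,208),(467,178)],[(138,158),(247,140),(295,192),(178,218)],.05,.06,.03),
 ("tote",[(165,150),(290,85),(410,195),(285,242)],[(350,255),(568,255),(548,155),(358,155)],.075,.085,.07)]:
    for o in ({"scene":S(s),"side":D(d)},{"scene":S(s)},{"side":D(d)}):
        p,e=fit(o,hx,hy,z);print(n,list(o),p.round(4),"rms px",e.round(2))
        if len(o)==2 and n=="tote":
            for sg,so,do in ((1,(197,80),(460,258)),(-1,(378,203),(452,111))):
              for q in np.arange(0,.7,.1):
                y=sg*(.077+.045*np.cos(q));W=[p[0]-np.sin(p[2])*y,p[1]+np.cos(p[2])*y,.076+.045*np.sin(q)]
                print(sg,q.round(1),(proj("scene",W)-S([so])).round(1),(proj("side",W)-D([do])).round(1),np.round(W,3))
E
```

```text
deep ['scene', 'side'] [ 0.4671 -0.31    0.2421] rms px 1.43
deep ['scene'] [ 0.4676 -0.3106  0.264 ] rms px 1.19
deep ['side'] [ 0.4666 -0.2969  0.1754] rms px 0.74
middle ['scene', 'side'] [0.4702 0.3452 0.2949] rms px 1.46
middle ['scene'] [0.4709 0.3401 0.297 ] rms px 1.47
middle ['side'] [0.4695 0.3481 0.2928] rms px 0.79
shallow ['scene', 'side'] [ 0.6703 -0.0513  0.3973] rms px 1.1
shallow ['scene'] [ 0.6742 -0.0509  0.394 ] rms px 1.01
shallow ['side'] [ 0.6677 -0.0467  0.3979] rms px 0.52
tote ['scene', 'side'] [ 0.4788  0.0853 -0.0769] rms px 2.47
1 0.0 [[2.6 5.1]] [[-1.6  5.9]] [0.488 0.207 0.076]
1 0.1 [[2.5 3.8]] [[-1.6  4.1]] [0.488 0.207 0.08 ]
1 0.2 [[2.5 2.7]] [[-1.6  2.2]] [0.488 0.206 0.085]
1 0.3 [[2.6 1.6]] [[-1.6  0.2]] [0.488 0.205 0.089]
1 0.4 [[2.8 0.6]] [[-1.5 -1.9]] [0.488 0.203 0.094]
1 0.5 [[ 3.1 -0.2]] [[-1.5 -3.9]] [0.488 0.201 0.098]
1 0.6 [[ 3.5 -1. ]] [[-1.5 -6. ]] [0.488 0.199 0.101]
-1 0.0 [[1.2 9. ]] [[1.6 3.8]] [ 0.469 -0.036  0.076]
-1 0.1 [[1.2 7.6]] [[1.7 2.3]] [ 0.469 -0.036  0.08 ]
-1 0.2 [[1.  6.2]] [[1.7 0.9]] [ 0.469 -0.035  0.085]
-1 0.3 [[0.7 4.6]] [[ 1.7 -0.4]] [ 0.47  -0.034  0.089]
-1 0.4 [[0.3 3. ]] [[ 1.7 -1.6]] [ 0.47  -0.033  0.094]
-1 0.5 [[-0.3  1.4]] [[ 1.7 -2.7]] [ 0.47  -0.031  0.098]
-1 0.6 [[-0.9 -0.2]] [[ 1.7 -3.7]] [ 0.47  -0.029  0.101]
tote ['scene'] [ 0.4785  0.0851 -0.1122] rms px 3.1
tote ['side'] [ 0.4793  0.085  -0.0426] rms px 0.99
```

```bash
cat > go.py <<'E'
"""usage: go.py X Y Z YAW(rad of tool x, mod pi): print shift in tool units"""
import sys,numpy as np
from bench import r
from scipy.spatial.transform import Rotation as R
s=r.read_state();T=R.from_quat(s["eef_rot"]);tx=T.as_matrix()[:,0];yaw=np.arctan2(tx[1],tx[0])
print("t",round(s["time"],2),"pos",s["ee_pos"].round(4),"yaw",yaw.round(4),"w",round(s["width"],4),"F",s["ft_force"].round(1),"j",s["joint_positions"].round(2),"tilt",T.as_matrix()[:,2].round(3))
if len(sys.argv)>4:
    X=np.array([float(a) for a in sys.argv[1:4]]);d=T.inv().apply(X-s["ee_pos"])
    dy=(float(sys.argv[4])-yaw+np.pi/2)%np.pi-np.pi/2
    Rt=R.from_euler('z',dy)*R.from_euler('z',yaw)*R.from_euler('x',np.pi)
    print("shift",d.round(4),"dist",np.linalg.norm(d).round(3),"turn units",((T.inv()*Rt).as_rotvec()/2).round(4))
E
R='{"x":-0.14,"y":0.147,"z":-0.026,"claw":-1}'
python3 -m crank '[{"x":-0.14,"y":0.147,"z":-0.026,"claw":-1},{"x":-0.14,"y":0.147,"z":-0.026,"claw":-1},{"x":-0.14,"y":0.147,"z":-0.026,"claw":-1},{"x":-0.14,"y":0.147,"z":-0.026,"claw":-1},{"x":-0.14,"y":0.147,"z":-0.026,"claw":-1}]'
python3 -m crank '[{"x":-0.14,"y":0.147,"z":-0.026,"claw":-1},{"x":-0.14,"y":0.147,"z":-0.026,"claw":-1},{"x":-0.14,"y":0.147,"z":-0.026,"claw":-1},{"x":-0.14,"y":0.147,"z":-0.026,"claw":-1},{"x":-0.14,"y":0.147,"z":-0.026,"claw":-1}]'
python3 go.py .479 .085 .30 1.51
```

```text
t 0.15 pos [0.1647 0.6026 0.2219] yaw 1.304 w 0.0872 F [-0.1  0.6 -0. ] j [-1.33  0.33 -0.06  1.46  0.02  1.35 -0.09] tilt [-0.    -0.001 -1.   ]
shift [-0.4165  0.4397 -0.0776] dist 0.611 turn units [-0.      0.0006 -0.103 ]schema error: expected keys x, y, z, ax, ay, az, claw
schema error: expected keys x, y, z, ax, ay, az, claw
```

```bash

python3 -m crank '[{"x":-0.028,"y":0.029,"z":-0.005,"ax":0,"ay":0,"az":-0.02,"claw":-1},{"x":-0.056,"y":0.059,"z":-0.01,"ax":0,"ay":0,"az":-0.04,"claw":-1},{"x":-0.084,"y":0.088,"z":-0.016,"ax":0,"ay":0,"az":-0.06,"claw":-1},{"x":-0.112,"y":0.118,"z":-0.021,"ax":0,"ay":0,"az":-0.08,"claw":-1},{"x":-0.14,"y":0.147,"z":-0.026,"ax":0,"ay":0,"az":-0.103,"claw":-1}]'
python3 go.py .479 .085 .30 1.51
```

```text
time: 0.57
ee_pos: [0.2704, 0.4272, 0.2486]
eef_rot: [0.728, 0.686, -0.0, -0.0]
ft_force: [1.9, 0.6, 0.4]
width: 0.0869
t 0.57 pos [0.2704 0.4272 0.2486] yaw 1.5118 w 0.0869 F [1.9 0.6 0.4] j [-1.11  0.06  0.01  1.73 -0.    1.35  0.42] tilt [-0. -0. -1.]
shift [-0.3293  0.2284 -0.0515] dist 0.404 turn units [-0.0001  0.      0.0009]
```

```bash

python3 -m crank '[{"x":-0.033,"y":0.023,"z":-0.005,"ax":0,"ay":0,"az":0,"claw":-1},{"x":-0.066,"y":0.046,"z":-0.01,"ax":0,"ay":0,"az":0,"claw":-1},{"x":-0.099,"y":0.069,"z":-0.015,"ax":0,"ay":0,"az":0,"claw":-1},{"x":-0.132,"y":0.092,"z":-0.02,"ax":0,"ay":0,"az":0,"claw":-1},{"x":-0.165,"y":0.114,"z":-0.026,"ax":0,"ay":0,"az":0,"claw":-1}]'
python3 -m crank '[{"x":-0.033,"y":0.023,"z":-0.005,"ax":0,"ay":0,"az":0,"claw":-1},{"x":-0.066,"y":0.046,"z":-0.01,"ax":0,"ay":0,"az":0,"claw":-1},{"x":-0.099,"y":0.069,"z":-0.015,"ax":0,"ay":0,"az":0,"claw":-1},{"x":-0.132,"y":0.092,"z":-0.02,"ax":0,"ay":0,"az":0,"claw":-1},{"x":-0.165,"y":0.114,"z":-0.026,"ax":0,"ay":0,"az":0,"claw":-1}]'
cat > look.py <<'E'
import sys,cv2,pickle
from bench import camera
c=camera("wrist");n=sys.argv[1];pickle.dump(c,open(f"pics/{n}.pkl","wb"))
cv2.imwrite(f"pics/{n}.png",cv2.resize(c["color"],None,fx=1.5,fy=1.5,interpolation=cv2.INTER_CUBIC))
E
python3 look.py w1; python3 go.py .479 .085 .30 1.51
```

```text
time: 0.98
ee_pos: [0.374, 0.2554, 0.2746]
eef_rot: [0.728, 0.685, 0.0, -0.0]
ft_force: [1.4, 0.5, 0.7]
width: 0.087
time: 1.4
ee_pos: [0.4777, 0.0838, 0.3007]
eef_rot: [0.728, 0.685, 0.0, -0.0]
ft_force: [-1.0, 1.4, -0.3]
width: 0.0875
t 1.45 pos [0.481  0.0761 0.302 ] yaw 1.5015 w 0.0872 F [-0.5 -7.   0.4] j [-0.72 -0.03  0.46  1.71  0.02  1.46  1.24] tilt [ 0.003 -0.002 -1.   ]
shift [ 0.0087 -0.0026  0.002 ] dist 0.009 turn units [ 0.0016  0.0007 -0.0043]
```

View pics/w1.png

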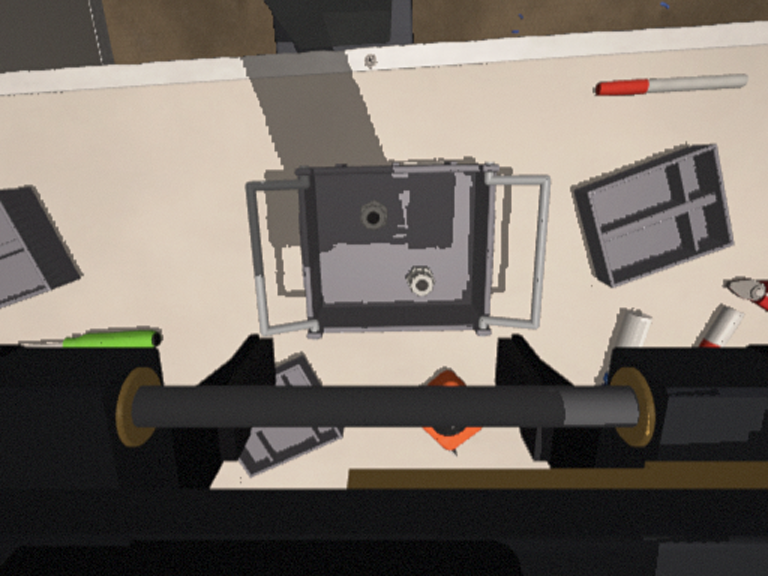

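Wrist view: tote rim corners are near (302,168), (495,166), (490,328) and (315,330). The bars run (250,183)-(264,332) on the right side and (548,179)-(538,325) on the left. The middle tray rim is (573,187), (717,145), (732,243), (610,286). Picture 5 viewed. Joint fit next.

```bash
python3 - <<'E'
from h import *
import pickle
addcam("w1",pickle.load(open("pics/w1.pkl","rb")))
k=lambda L:np.array(L)/1.5
rim=k([(495,166),(302,168),(315,330),(490,328)])
bl=k([(548,179),(538,325)]);br=k([(250,183),(264,332)])
sb={1:((130+197/3,150+80/3),(150+460/3.4,145+258/3.4)),-1:((130+378/3,150+203/3),(150+452/3.4,145+111/3.4))}
def W(p,L):
    L=np.atleast_2d(np.array(L,float));c,s=np.cos(p[2]),np.sin(p[2])
    return np.c_[p[0]+c*L[:,0]-s*L[:,1],p[1]+s*L[:,0]+c*L[:,1],L[:,2]]
def bar(p,sg,q,x): return W(p,[(a,sg*(.077+.045*np.cos(q)),.076+.045*np.sin(q)) for a in x])
def res(p):
    o=[(proj("w1",W(p,[(-.075,.085,.07),(-.075,-.085,.07),(.075,-.085,.07),(.075,.085,.07)]))-rim)]
    for sg,q,b in((1,p[3],bl),(-1,p[4],br)):
        o+=[proj("w1",bar(p,sg,q,(-.06,.06)))-b]
        m=bar(p,sg,q,(0,));o+=[.5*(proj("scene",m)-sb[sg][0]),.5*(proj("side",m)-sb[sg][1])]
    return np.vstack(o).ravel()
s=least_squares(res,[.479,.085,-.06,.3,.3],diff_step=1e-4,loss="soft_l1")
print(s.x.round(4));print(res(s.x).reshape(-1,2).round(1).tolist())
mid=k([(573,187),(717,145),(732,243),(610,286)])
print(fit({"w1":mid},.05,.06,.038))
for sg,q in((1,s.x[3]),(-1,s.x[4])): print(bar(s.x,sg,q,(0,)).round(4))
print(CAL["w1"][3])
E
```

```text
[ 0.4815  0.0975 -0.0394  0.4414  0.3888]
[[2.7, -2.5], [-3.1, -0.9], [-3.8, 1.8], [0.7, 0.8], [-0.7, 1.4], [-1.3, -1.5], [-0.2, -0.7], [-0.2, 0.0], [1.1, 2.8], [1.1, -3.2], [-0.6, -0.3], [-0.4, 0.2]]
(array([0.46915173, 0.34254425, 0.30251503]), np.float64(2.7967986849377255))
[[0.4862 0.2151 0.0952]]
[[ 0.4769 -0.021   0.0931]]
[0.40301878 0.08921774 0.46275642]
```

```bash
python3 go.py .486 .215 .14 1.531
```

```text
t 1.45 pos [0.481  0.0761 0.302 ] yaw 1.5015 w 0.0872 F [-0.5 -7.   0.4] j [-0.72 -0.03  0.46  1.71  0.02  1.46  1.24] tilt [ 0.003 -0.002 -1.   ]
shift [ 0.1391 -0.0051  0.1618] dist 0.213 turn units [ 0.0016  0.0007 -0.0148]
```

```bash

python3 -m crank '[{"x":0.025,"y":0,"z":0.03,"ax":0,"ay":0,"az":-0.01,"claw":-1},{"x":0.055,"y":0,"z":0.065,"ax":0,"ay":0,"az":-0.01,"claw":-1},{"x":0.085,"y":0,"z":0.1,"ax":0,"ay":0,"az":-0.01,"claw":-1},{"x":0.115,"y":0,"z":0.135,"ax":0,"ay":0,"az":-0.01,"claw":-1},{"x":0.13,"y":0,"z":0.16,"ax":0,"ay":0,"az":-0.01,"claw":-1}]'
python3 -m crank '[{"x":0,"y":0,"z":0,"ax":0,"ay":0,"az":0,"claw":-1},{"x":0,"y":0,"z":0,"ax":0,"ay":0,"az":0,"claw":-1},{"x":0,"y":0,"z":0,"ax":0,"ay":0,"az":0,"claw":-1},{"x":0,"y":0,"z":0,"ax":0,"ay":0,"az":0,"claw":-1},{"x":0,"y":0,"z":0,"ax":0,"ay":0,"az":0,"claw":-1}]'
python3 look.py w2; python3 go.py .486 .215 .14 1.531
python3 - <<'E'
from h import *
import pickle,cv2
c=pickle.load(open("pics/w2.pkl","rb"));addcam("w2",c)
im=cv2.resize(c["color"],None,fx=1.5,fy=1.5,interpolation=cv2.INTER_CUBIC)
p=[.4815,.0975,-.0394]
def W(L):
    L=np.array(L,float);co,s=np.cos(p[2]),np.sin(p[2]);return np.c_[p[0]+co*L[:,0]-s*L[:,1],p[1]+s*L[:,0]+co*L[:,1],L[:,2]]
def pl(L,col): cv2.polylines(im,[(proj("w2",W(L))*1.5).round().astype(int)],False,col,1)
r=[(-.075,.085,.07),(.075,.085,.07),(.075,-.085,.07),(-.075,-.085,.07)];pl(r+r[:1],(0,255,0))
r=[(-.069,.079,.07),(.069,.079,.07),(.069,-.079,.07),(-.069,-.079,.07)];pl(r+r[:1],(0,255,0))
for sg,q in((1,.4414),(-1,.3888)):
    y,z=sg*(.077+.045*np.cos(q)),.076+.045*np.sin(q);pl([(-.062,sg*.077,.076),(-.062,y,z),(.062,y,z),(.062,sg*.077,.076)],(0,0,255))
cv2.imwrite("pics/w2o.png",im)
E
```

```text
time: 1.87
ee_pos: [0.4849, 0.2172, 0.1399]
eef_rot: [0.721, 0.693, 0.001, -0.0]
ft_force: [1.2, 1.1, -0.4]
width: 0.0868
time: 2.28
ee_pos: [0.486, 0.2146, 0.1425]
eef_rot: [0.722, 0.692, 0.001, 0.0]
ft_force: [0.5, -0.3, -0.2]
width: 0.087
t 2.33 pos [0.4859 0.2148 0.1424] yaw 1.5286 w 0.0872 F [-1.   0.9 -0.2] j [-0.82  0.19  0.36  1.83 -0.07  1.13  1.09] tilt [ 0.002  0.001 -1.   ]
shift [0.0002 0.0001 0.0024] dist 0.002 turn units [ 0.0009 -0.0007 -0.0012]
```

View pics/w2o.png

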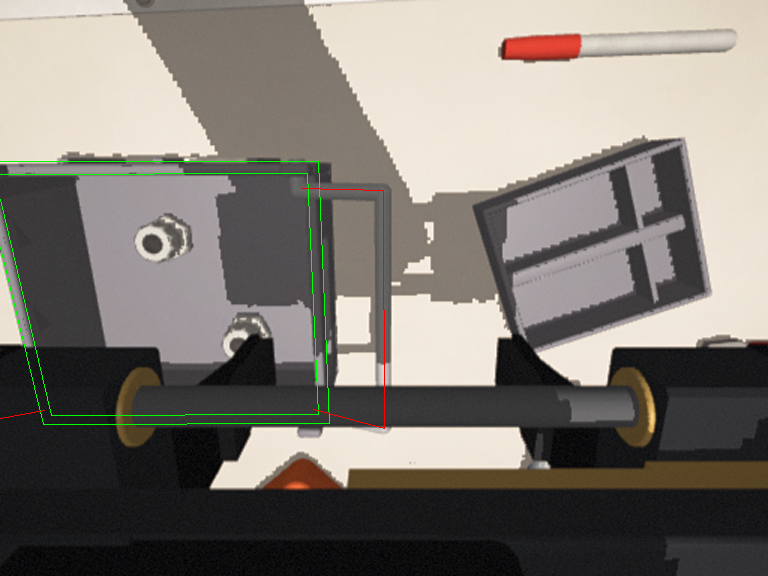

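The overlay fits within about 2 px: the bar is at y≈0.215 and between the fingers. Picture 6. I'll descend with the fingers partly closed, grip lightly, and compute the arc rows.

```bash

python3 -m crank '[{"x":0,"y":0,"z":0.01,"ax":0,"ay":0,"az":0,"claw":0.5},{"x":0,"y":0,"z":0.03,"ax":0,"ay":0,"az":0,"claw":0.5},{"x":0,"y":0,"z":0.048,"ax":0,"ay":0,"az":0,"claw":0.5},{"x":0,"y":0,"z":0.06,"ax":0,"ay":0,"az":0,"claw":0.5},{"x":0,"y":0,"z":0.06,"ax":0,"ay":0,"az":0,"claw":0.5}]' 5
python3 -m crank '[{"x":0,"y":0,"z":0,"ax":0,"ay":0,"az":0,"claw":1},{"x":0,"y":0,"z":0,"ax":0,"ay":0,"az":0,"claw":1},{"x":0,"y":0,"z":0,"ax":0,"ay":0,"az":0,"claw":1},{"x":0,"y":0,"z":0,"ax":0,"ay":0,"az":0,"claw":1},{"x":0,"y":0,"z":0,"ax":0,"ay":0,"az":0,"claw":1}]' 5
python3 go.py
python3 -c "
import numpy as np
for q0 in(.44,.39):
  q=np.linspace(q0,np.pi,21)
  for a in range(0,20,5):
    print(q0,[(round(.045*(np.cos(t)-np.cos(q[a])),3),round(-.045*(np.sin(t)-np.sin(q[a])),3)) for t in q[a+1:a+6]])
"
```

```text
time: 2.75
ee_pos: [0.4836, 0.2143, 0.0785]
eef_rot: [0.721, 0.692, -0.002, -0.0]
ft_force: [-1.0, -0.2, -0.1]
width: 0.0616
time: 3.17
ee_pos: [0.4854, 0.2155, 0.0817]
eef_rot: [0.721, 0.693, 0.001, 0.0]
ft_force: [0.7, -0.3, 0.1]
width: 0.028
t 3.17 pos [0.4854 0.2155 0.0817] yaw 1.5299 w 0.028 F [ 0.7 -0.3  0.1] j [-0.81  0.26  0.35  1.89 -0.1   1.01  1.11] tilt [ 0.001  0.001 -1.   ]
0.44 [(np.float64(-0.003), np.float64(-0.005)), (np.float64(-0.007), np.float64(-0.01)), (np.float64(-0.011), np.float64(-0.014)), (np.float64(-0.016), np.float64(-0.018)), (np.float64(-0.021), np.float64(-0.021))]
0.44 [(np.float64(-0.006), np.float64(-0.002)), (np.float64(-0.012), np.float64(-0.004)), (np.float64(-0.018), np.float64(-0.005)), (np.float64(-0.024), np.float64(-0.004)), (np.float64(-0.03), np.float64(-0.004))]
0.44 [(np.float64(-0.006), np.float64(0.002)), (np.float64(-0.011), np.float64(0.004)), (np.float64(-0.017), np.float64(0.007)), (np.float64(-0.021), np.float64(0.011)), (np.float64(-0.025), np.float64(0.016))]
0.44 [(np.float64(-0.003), np.float64(0.005)), (np.float64(-0.006), 
[... 289 characters left out ...]
5), np.float64(-0.019)), (np.float64(-0.02), np.float64(-0.023))]
0.39 [(np.float64(-0.006), np.float64(-0.003)), (np.float64(-0.012), np.float64(-0.004)), (np.float64(-0.018), np.float64(-0.005)), (np.float64(-0.024), np.float64(-0.005)), (np.float64(-0.03), np.float64(-0.005))]
0.39 [(np.float64(-0.006), np.float64(0.002)), (np.float64(-0.012), np.float64(0.004)), (np.float64(-0.017), np.float64(0.007)), (np.float64(-0.022), np.float64(0.011)), (np.float64(-0.026), np.float64(0.016))]
0.39 [(np.float64(-0.004), np.float64(0.005)), (np.float64(-0.006), np.float64(0.011)), (np.float64(-0.009), np.float64(0.016)), (np.float64(-0.01), np.float64(0.022)), (np.float64(-0.01), np.float64(0.029))]
```

```bash

python3 -m crank '[{"x":0,"y":0,"z":0,"ax":0,"ay":0,"az":0,"claw":1},{"x":0,"y":0,"z":0,"ax":0,"ay":0,"az":0,"claw":1},{"x":0,"y":0,"z":0,"ax":0,"ay":0,"az":0,"claw":1},{"x":0,"y":0,"z":0,"ax":0,"ay":0,"az":0,"claw":1},{"x":0,"y":0,"z":0,"ax":0,"ay":0,"az":0,"claw":1}]' 5
python3 go.py
```

```text
time: 3.58
ee_pos: [0.485, 0.2141, 0.0807]
eef_rot: [0.722, 0.692, -0.001, 0.0]
ft_force: [0.5, -5.2, -1.7]
width: 0.0074
t 3.58 pos [0.485  0.2141 0.0807] yaw 1.5291 w 0.0074 F [ 0.5 -5.2 -1.7] j [-0.81  0.26  0.35  1.89 -0.1   1.01  1.11] tilt [-0.001 -0.001 -1.   ]
```

```bash

python3 -m crank '[{"x":-0.003,"y":0,"z":-0.005,"ax":0,"ay":0,"az":0,"claw":1},{"x":-0.007,"y":0,"z":-0.01,"ax":0,"ay":0,"az":0,"claw":1},{"x":-0.011,"y":0,"z":-0.014,"ax":0,"ay":0,"az":0,"claw":1},{"x":-0.016,"y":0,"z":-0.018,"ax":0,"ay":0,"az":0,"claw":1},{"x":-0.021,"y":0,"z":-0.021,"ax":0,"ay":0,"az":0,"claw":1}]'
python3 -m crank '[{"x":-0.006,"y":0,"z":-0.002,"ax":0,"ay":0,"az":0,"claw":1},{"x":-0.012,"y":0,"z":-0.004,"ax":0,"ay":0,"az":0,"claw":1},{"x":-0.018,"y":0,"z":-0.005,"ax":0,"ay":0,"az":0,"claw":1},{"x":-0.024,"y":0,"z":-0.004,"ax":0,"ay":0,"az":0,"claw":1},{"x":-0.03,"y":0,"z":-0.004,"ax":0,"ay":0,"az":0,"claw":1}]'
python3 go.py
```

```text
time: 4.0
ee_pos: [0.4846, 0.1969, 0.1042]
eef_rot: [0.721, 0.693, 0.002, -0.001]
ft_force: [-1.4, 6.4, 6.9]
width: 0.0075
time: 4.42
ee_pos: [0.4837, 0.1647, 0.1076]
eef_rot: [0.721, 0.693, 0.002, 0.0]
ft_force: [2.8, 0.8, 1.4]
width: 0.0074
t 4.42 pos [0.4837 0.1647 0.1076] yaw 1.5304 w 0.0074 F [2.8 0.8 1.4] j [-0.76  0.18  0.38  1.92 -0.08  1.05  1.18] tilt [ 0.002  0.002 -1.   ]
```

```bash

python3 -m crank '[{"x":-0.006,"y":0,"z":0.002,"ax":0,"ay":0,"az":0,"claw":1},{"x":-0.011,"y":0,"z":0.004,"ax":0,"ay":0,"az":0,"claw":1},{"x":-0.017,"y":0,"z":0.007,"ax":0,"ay":0,"az":0,"claw":1},{"x":-0.021,"y":0,"z":0.011,"ax":0,"ay":0,"az":0,"claw":1},{"x":-0.025,"y":0,"z":0.016,"ax":0,"ay":0,"az":0,"claw":1}]'
python3 -m crank '[{"x":-0.003,"y":0,"z":0.005,"ax":0,"ay":0,"az":0,"claw":1},{"x":-0.006,"y":0,"z":0.01,"ax":0,"ay":0,"az":0,"claw":1},{"x":-0.008,"y":0,"z":0.016,"ax":0,"ay":0,"az":0,"claw":1},{"x":-0.009,"y":0,"z":0.023,"ax":0,"ay":0,"az":0,"claw":1},{"x":-0.01,"y":0,"z":0.031,"ax":0,"ay":0,"az":0,"claw":1}]'
python3 go.py
```

```text
time: 4.83
ee_pos: [0.4824, 0.1377, 0.0901]
eef_rot: [0.722, 0.692, -0.0, 0.001]
ft_force: [2.4, -5.8, 5.4]
width: 0.0074
time: 5.25
ee_pos: [0.4819, 0.1266, 0.0584]
eef_rot: [0.722, 0.692, -0.001, 0.001]
ft_force: [3.7, -4.8, 0.7]
width: 0.008
t 5.25 pos [0.4819 0.1266 0.0584] yaw 1.5279 w 0.008 F [ 3.7 -4.8  0.7] j [-0.71  0.23  0.4   1.99 -0.11  0.95  1.27] tilt [ 0.    -0.002 -1.   ]
```

```bash

python3 -m crank '[{"x":0,"y":0,"z":0.003,"ax":0,"ay":0,"az":0,"claw":1},{"x":0,"y":0,"z":0.005,"ax":0,"ay":0,"az":0,"claw":1},{"x":0,"y":0,"z":0.005,"ax":0,"ay":0,"az":0,"claw":1},{"x":0,"y":0,"z":0.005,"ax":0,"ay":0,"az":0,"claw":0.55},{"x":0,"y":0,"z":0.005,"ax":0,"ay":0,"az":0,"claw":0.55}]'
python3 -m crank '[{"x":0.003,"y":0,"z":0,"ax":0,"ay":0,"az":0,"claw":0.55},{"x":0.003,"y":0,"z":-0.02,"ax":0,"ay":0,"az":0,"claw":0.55},{"x":0.003,"y":0,"z":-0.05,"ax":0,"ay":0,"az":0,"claw":0.55},{"x":0.003,"y":0,"z":-0.08,"ax":0,"ay":0,"az":0,"claw":0.55},{"x":0.003,"y":0,"z":-0.09,"ax":0,"ay":0,"az":0,"claw":0.55}]'
python3 go.py .477 -.021 .14 1.531
```

```text
time: 5.67
ee_pos: [0.4809, 0.1288, 0.0533]
eef_rot: [0.722, 0.692, -0.001, -0.0]
ft_force: [0.1, 0.7, -0.0]
width: 0.0139
time: 6.08
ee_pos: [0.483, 0.1333, 0.1478]
eef_rot: [0.721, 0.693, 0.002, 0.0]
ft_force: [0.8, 0.0, 0.4]
width: 0.0196
t 6.08 pos [0.483  0.1333 0.1478] yaw 1.5304 w 0.0196 F [0.8 0.  0.4] j [-0.74  0.11  0.41  1.9  -0.05  1.13  1.22] tilt [ 0.004  0.002 -1.   ]
shift [-0.1545  0.0002  0.0074] dist 0.155 turn units [ 0.0019 -0.0013 -0.0003]
```

```bash

python3 -m crank '[{"x":-0.03,"y":0,"z":0,"ax":0,"ay":0,"az":0,"claw":0.3},{"x":-0.07,"y":0,"z":0,"ax":0,"ay":0,"az":0,"claw":0.3},{"x":-0.11,"y":0,"z":0,"ax":0,"ay":0,"az":0,"claw":0.3},{"x":-0.14,"y":0,"z":0.005,"ax":0,"ay":0,"az":0,"claw":0.3},{"x":-0.154,"y":0,"z":0.008,"ax":0,"ay":0,"az":0,"claw":0.3}]'
python3 -m crank '[{"x":0,"y":0,"z":0,"ax":0,"ay":0,"az":0,"claw":0.3},{"x":0,"y":0,"z":0.015,"ax":0,"ay":0,"az":0,"claw":0.3},{"x":0,"y":0,"z":0.04,"ax":0,"ay":0,"az":0,"claw":0.3},{"x":0,"y":0,"z":0.06,"ax":0,"ay":0,"az":0,"claw":0.3},{"x":0,"y":0,"z":0.06,"ax":0,"ay":0,"az":0,"claw":0.3}]'
python3 -m crank '[{"x":0,"y":0,"z":0,"ax":0,"ay":0,"az":0,"claw":1},{"x":0,"y":0,"z":0,"ax":0,"ay":0,"az":0,"claw":1},{"x":0,"y":0,"z":0,"ax":0,"ay":0,"az":0,"claw":1},{"x":0,"y":0,"z":0,"ax":0,"ay":0,"az":0,"claw":1},{"x":0,"y":0,"z":0,"ax":0,"ay":0,"az":0,"claw":1}]' 5
python3 look.py w3
python3 go.py .477 -.021 .08 1.531
```

```text
time: 6.5
ee_pos: [0.4747, -0.0253, 0.1357]
eef_rot: [0.723, 0.691, -0.0, 0.0]
ft_force: [0.5, 0.3, -0.5]
width: 0.0301
time: 6.92
ee_pos: [0.473, -0.0202, 0.0727]
eef_rot: [0.721, 0.693, -0.002, -0.002]
ft_force: [-1.2, 0.4, 0.7]
width: 0.0304
time: 7.33
ee_pos: [0.4761, -0.0228, 0.0771]
eef_rot: [0.722, 0.692, 0.0, 0.001]
ft_force: [-0.6, -7.4, 3.2]
width: 0.0075
t 7.38 pos [ 0.4761 -0.0228  0.0771] yaw 1.529 w 0.0074 F [ 0.9 -6.1  2.7] j [-0.55  0.15  0.54  2.04 -0.09  0.97  1.57] tilt [ 0.002 -0.001 -1.   ]
shift [ 0.0019  0.0008 -0.0029] dist 0.004 turn units [ 0.0009  0.0005 -0.001 ]
```

View pics/w3.png

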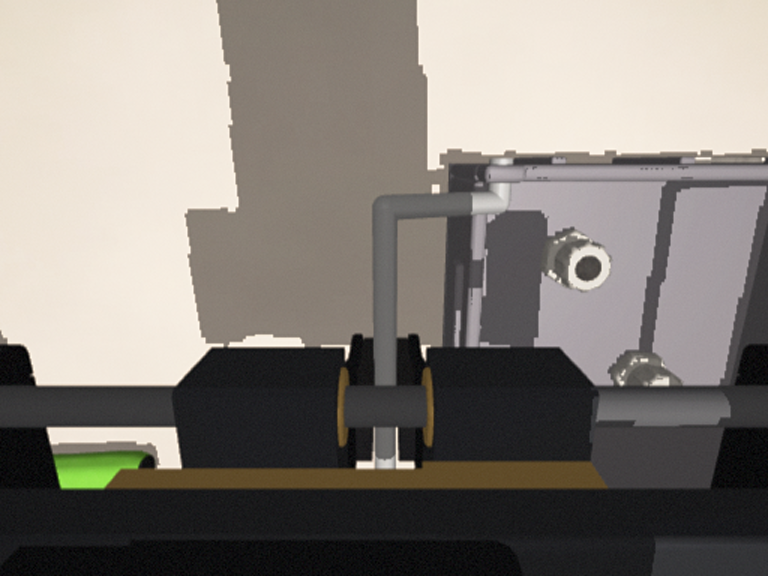

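Picture 7: the bar, at column 385, is held between the fingers. Swinging the right arm in now.

```bash

python3 -m crank '[{"x":0.003,"y":0,"z":-0.006,"ax":0,"ay":0,"az":0,"claw":1},{"x":0.006,"y":0,"z":-0.011,"ax":0,"ay":0,"az":0,"claw":1},{"x":0.01,"y":0,"z":-0.015,"ax":0,"ay":0,"az":0,"claw":1},{"x":0.015,"y":0,"z":-0.019,"ax":0,"ay":0,"az":0,"claw":1},{"x":0.02,"y":0,"z":-0.023,"ax":0,"ay":0,"az":0,"claw":1}]'
python3 -m crank '[{"x":0.006,"y":0,"z":-0.003,"ax":0,"ay":0,"az":0,"claw":1},{"x":0.012,"y":0,"z":-0.004,"ax":0,"ay":0,"az":0,"claw":1},{"x":0.018,"y":0,"z":-0.005,"ax":0,"ay":0,"az":0,"claw":1},{"x":0.024,"y":0,"z":-0.005,"ax":0,"ay":0,"az":0,"claw":1},{"x":0.03,"y":0,"z":-0.005,"ax":0,"ay":0,"az":0,"claw":1}]'
python3 -m crank '[{"x":0.006,"y":0,"z":0.002,"ax":0,"ay":0,"az":0,"claw":1},{"x":0.012,"y":0,"z":0.004,"ax":0,"ay":0,"az":0,"claw":1},{"x":0.017,"y":0,"z":0.007,"ax":0,"ay":0,"az":0,"claw":1},{"x":0.022,"y":0,"z":0.011,"ax":0,"ay":0,"az":0,"claw":1},{"x":0.026,"y":0,"z":0.016,"ax":0,"ay":0,"az":0,"claw":1}]'
python3 -m crank '[{"x":0.004,"y":0,"z":0.005,"ax":0,"ay":0,"az":0,"claw":1},{"x":0.006,"y":0,"z":0.011,"ax":0,"ay":0,"az":0,"claw":1},{"x":0.009,"y":0,"z":0.016,"ax":0,"ay":0,"az":0,"claw":1},{"x":0.01,"y":0,"z":0.022,"ax":0,"ay":0,"az":0,"claw":1},{"x":0.01,"y":0,"z":0.029,"ax":0,"ay":0,"az":0,"claw":1}]'
python3 -m crank '[{"x":0,"y":0,"z":0.003,"ax":0,"ay":0,"az":0,"claw":1},{"x":0,"y":0,"z":0.004,"ax":0,"ay":0,"az":0,"claw":1},{"x":0,"y":0,"z":0.004,"ax":0,"ay":0,"az":0,"claw":1},{"x":0,"y":0,"z":0.004,"ax":0,"ay":0,"az":0,"claw":0.55},{"x":0,"y":0,"z":0.004,"ax":0,"ay":0,"az":0,"claw":0.55}]'
python3 go.py
```

```text
time: 7.8
ee_pos: [0.4769, -0.002, 0.1002]
eef_rot: [0.722, 0.692, 0.001, 0.001]
ft_force: [1.9, -1.1, 0.4]
width: 0.0078
time: 8.22
ee_pos: [0.4775, 0.0293, 0.1039]
eef_rot: [0.721, 0.693, 0.0, 0.0]
ft_force: [4.9, -2.3, -6.3]
width: 0.0077
time: 8.63
ee_pos: [0.4784, 0.055, 0.0876]
eef_rot: [0.721, 0.693, -0.0, -0.0]
ft_force: [1.9, -1.4, 1.5]
width: 0.0075
time: 9.05
ee_pos: [0.4789, 0.0628, 0.0586]
eef_rot: [0.722, 0.692, -0.001, 0.0]
ft_force: [0.0, -8.7, 7.4]
width: 0.0074
time: 9.47
ee_pos: [0.4783, 0.0646, 0.0545]
eef_rot: [0.722, 0.692, -0.0, -0.001]
ft_force: [0.9, 0.1, 0.1]
width: 0.0146
t 9.47 pos [0.4783 0.0646 0.0545] yaw 1.5296 w 0.0146 F [0.9 0.1 0.1] j [-0.65  0.2   0.46  2.03 -0.11  0.93  1.4 ] tilt [-0.001  0.    -1.   ]
```

```bash

python3 -m crank '[{"x":0,"y":0,"z":-0.02,"ax":0,"ay":0,"az":0,"claw":0.55},{"x":0,"y":0,"z":-0.06,"ax":0,"ay":0,"az":0,"claw":0.3},{"x":0,"y":0,"z":-0.1,"ax":0,"ay":0,"az":0,"claw":-1},{"x":0,"y":0,"z":-0.14,"ax":0,"ay":0,"az":0,"claw":-1},{"x":-0.01,"y":0,"z":-0.18,"ax":0,"ay":0,"az":0,"claw":-1}]'
python3 -m crank '[{"x":-0.04,"y":0,"z":-0.01,"ax":0,"ay":0,"az":0.06,"claw":-1},{"x":-0.08,"y":0,"z":-0.03,"ax":0,"ay":0,"az":0.12,"claw":-1},{"x":-0.115,"y":0,"z":-0.04,"ax":0,"ay":0,"az":0.18,"claw":-1},{"x":-0.15,"y":0,"z":-0.04,"ax":0,"ay":0,"az":0.24,"claw":-1},{"x":-0.18,"y":0,"z":-0.04,"ax":0,"ay":0,"az":0.3,"claw":-1}]'
python3 go.py .467 -.31 .25 .25
python3 -c "
from h import *
print(ray('scene',(130+660/3,150+320/3),0),ray('scene',(130+795/3,150+400/3),0))"
```

```text
time: 9.88
ee_pos: [0.4776, 0.0566, 0.2366]
eef_rot: [0.72, 0.694, 0.0, -0.001]
ft_force: [1.7, 0.6, -0.5]
width: 0.0385
time: 10.3
ee_pos: [0.4709, -0.1272, 0.2757]
eef_rot: [0.895, 0.446, 0.001, -0.0]
ft_force: [0.9, -0.0, -0.1]
width: 0.0716
t 10.3 pos [ 0.4709 -0.1272  0.2757] yaw 0.9237 w 0.0716 F [ 0.9 -0.  -0.1] j [-0.5  -0.03  0.66  1.76  0.02  1.41  1.09] tilt [ 0.001  0.001 -1.   ]
shift [-0.1482  0.1071  0.0255] dist 0.185 turn units [-1.000e-04 -1.000e-03  3.369e-01]
[ 0.60887101 -0.22763937  0.        ] [ 0.61059823 -0.3511522   0.        ]
```

```bash

python3 -m crank '[{"x":-0.025,"y":0.018,"z":0.005,"ax":0,"ay":0,"az":0.06,"claw":-1},{"x":-0.055,"y":0.04,"z":0.01,"ax":0,"ay":0,"az":0.12,"claw":-1},{"x":-0.088,"y":0.064,"z":0.015,"ax":0,"ay":0,"az":0.18,"claw":-1},{"x":-0.12,"y":0.087,"z":0.02,"ax":0,"ay":0,"az":0.24,"claw":-1},{"x":-0.148,"y":0.107,"z":0.025,"ax":0,"ay":0,"az":0.3,"claw":-1}]'
python3 -m crank '[{"x":0,"y":0,"z":0,"ax":0,"ay":0,"az":0.037,"claw":-1},{"x":0,"y":0,"z":0,"ax":0,"ay":0,"az":0.037,"claw":-1},{"x":0,"y":0,"z":0,"ax":0,"ay":0,"az":0.037,"claw":-1},{"x":0,"y":0,"z":0,"ax":0,"ay":0,"az":0.037,"claw":-1},{"x":0,"y":0,"z":0,"ax":0,"ay":0,"az":0.037,"claw":-1}]'
python3 look.py w4
python3 go.py .467 -.31 .25 .25
```

```text
time: 10.72
ee_pos: [0.4682, -0.3097, 0.2497]
eef_rot: [0.987, 0.162, 0.0, -0.0]
ft_force: [0.5, -0.1, -0.5]
width: 0.0869
time: 11.13
ee_pos: [0.4691, -0.3065, 0.2501]
eef_rot: [0.992, 0.13, 0.0, -0.001]
ft_force: [0.8, 0.1, -0.1]
width: 0.0866
t 11.18 pos [ 0.4691 -0.3067  0.2502] yaw 0.2598 w 0.0875 F [-0.4 -0.2 -0.1] j [-0.26  0.22  0.89  1.63 -0.18  1.37  0.91] tilt [ 0.001  0.001 -1.   ]
shift [-0.0029  0.0026  0.0002] dist 0.004 turn units [-0.0003 -0.0005  0.0049]
```

View pics/w4.png

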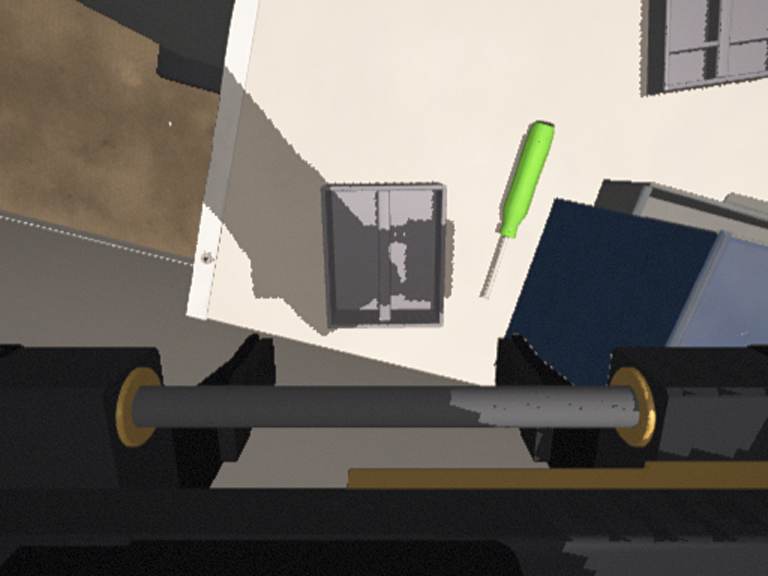

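Picture 8: the deep tray rim is at (326,186), (446,184), (443,327), (328,328), with the rib at column 384. The wrist is already well aligned.

```bash
python3 - <<'E'
from h import *
import pickle
c=pickle.load(open("pics/w4.pkl","rb"));addcam("w4",c)
k=lambda L:np.array(L)/1.5
print(fit({"w4":k([(326,186),(446,184),(443,327),(328,328)])},.05,.06,.05), ray("w4",k((384,256)),.043))
E
python3 go.py .467 -.31 .09 .25
```

```text
(array([ 0.47136266, -0.30778211,  0.26478437]), np.float64(1.2582914658000446)) [ 0.46955002 -0.30669321  0.043     ]
t 11.18 pos [ 0.4691 -0.3067  0.2502] yaw 0.2598 w 0.0875 F [-0.4 -0.2 -0.1] j [-0.26  0.22  0.89  1.63 -0.18  1.37  0.91] tilt [ 0.001  0.001 -1.   ]
shift [-0.003   0.0028  0.1602] dist 0.16 turn units [-0.0003 -0.0005  0.0049]
```

```bash

python3 -m crank '[{"x":0.001,"y":0,"z":0.03,"ax":0,"ay":0,"az":0,"claw":0.17},{"x":0.001,"y":0,"z":0.065,"ax":0,"ay":0,"az":0,"claw":0.17},{"x":0.001,"y":0,"z":0.1,"ax":0,"ay":0,"az":0,"claw":0.17},{"x":0.001,"y":0,"z":0.135,"ax":0,"ay":0,"az":0,"claw":0.17},{"x":0.001,"y":0,"z":0.15,"ax":0,"ay":0,"az":0,"claw":0.17}]' 25
python3 -m crank '[{"x":0,"y":0,"z":0,"ax":0,"ay":0,"az":0,"claw":0.17},{"x":0,"y":0,"z":0,"ax":0,"ay":0,"az":0,"claw":0.17},{"x":0,"y":0,"z":0,"ax":0,"ay":0,"az":0,"claw":0.17},{"x":0,"y":0,"z":0,"ax":0,"ay":0,"az":0,"claw":0.17},{"x":0,"y":0,"z":0,"ax":0,"ay":0,"az":0,"claw":0.17}]' 25
python3 go.py .4705 -.307 .016 .263
```

```text
time: 11.6
ee_pos: [0.4681, -0.3055, 0.0961]
eef_rot: [0.992, 0.129, -0.002, -0.001]
ft_force: [0.1, 0.7, -0.2]
width: 0.0617
time: 12.02
ee_pos: [0.4703, -0.308, 0.1015]
eef_rot: [0.992, 0.128, 0.001, 0.0]
ft_force: [0.2, -0.2, 0.3]
width: 0.0375
t 12.02 pos [ 0.4703 -0.308   0.1015] yaw 0.2565 w 0.0375 F [ 0.2 -0.2  0.3] j [-0.18  0.38  0.83  1.81 -0.32  1.09  1.01] tilt [ 0.002 -0.    -1.   ]
shift [ 0.0003 -0.001   0.0855] dist 0.085 turn units [ 0.0005 -0.0011 -0.0033]
```

```bash

python3 -m crank '[{"x":0,"y":0,"z":0.02,"ax":0,"ay":0,"az":-0.003,"claw":0.17},{"x":0,"y":0,"z":0.045,"ax":0,"ay":0,"az":-0.003,"claw":0.17},{"x":0,"y":0,"z":0.065,"ax":0,"ay":0,"az":-0.003,"claw":0.17},{"x":0,"y":0,"z":0.078,"ax":0,"ay":0,"az":-0.003,"claw":0.17},{"x":0,"y":0,"z":0.083,"ax":0,"ay":0,"az":-0.003,"claw":0.17}]' 25
python3 -m crank '[{"x":0,"y":0,"z":0,"ax":0,"ay":0,"az":0,"claw":1},{"x":0,"y":0,"z":0,"ax":0,"ay":0,"az":0,"claw":1},{"x":0,"y":0,"z":0,"ax":0,"ay":0,"az":0,"claw":1},{"x":0,"y":0,"z":0,"ax":0,"ay":0,"az":0,"claw":1},{"x":0,"y":0,"z":0,"ax":0,"ay":0,"az":0,"claw":1}]' 25
python3 -m crank '[{"x":0,"y":0,"z":0,"ax":0,"ay":0,"az":0,"claw":1},{"x":0,"y":0,"z":-0.005,"ax":0,"ay":0,"az":0,"claw":1},{"x":0,"y":0,"z":-0.02,"ax":0,"ay":0,"az":0,"claw":1},{"x":0,"y":0,"z":-0.05,"ax":0,"ay":0,"az":0,"claw":1},{"x":0,"y":0,"z":-0.08,"ax":0,"ay":0,"az":0,"claw":1}]' 25
python3 go.py .4705 -.307 .2 .263
```

```text
time: 12.43
ee_pos: [0.4689, -0.3073, 0.0159]
eef_rot: [0.991, 0.131, -0.001, -0.0]
ft_force: [-0.4, -0.4, 0.8]
width: 0.0364
time: 12.85
ee_pos: [0.4699, -0.308, 0.0178]
eef_rot: [0.991, 0.131, 0.001, 0.0]
ft_force: [-1.6, -0.0, 2.2]
width: 0.0105
time: 13.27
ee_pos: [0.4684, -0.3074, 0.0974]
eef_rot: [0.991, 0.13, -0.001, -0.001]
ft_force: [1.6, -0.5, -1.1]
width: 0.0098
t 13.27 pos [ 0.4684 -0.3074  0.0974] yaw 0.2616 w 0.0098 F [ 1.6 -0.5 -1.1] j [-0.18  0.39  0.83  1.82 -0.32  1.08  1.02] tilt [-0.003  0.001 -1.   ]
shift [ 0.0019  0.     -0.1026] dist 0.103 turn units [-0.0007  0.0012 -0.0007]
```

```bash

python3 -m crank '[{"x":0,"y":0,"z":-0.03,"ax":0,"ay":0,"az":0,"claw":1},{"x":0.002,"y":-0.007,"z":-0.065,"ax":0,"ay":0,"az":0,"claw":1},{"x":0.008,"y":-0.025,"z":-0.09,"ax":0,"ay":0,"az":0,"claw":1},{"x":0.014,"y":-0.047,"z":-0.1,"ax":0,"ay":0,"az":0,"claw":1},{"x":0.021,"y":-0.07,"z":-0.105,"ax":0,"ay":0,"az":0,"claw":1}]' 25
python3 -m crank '[{"x":0.01,"y":-0.032,"z":0,"ax":0,"ay":0,"az":0,"claw":1},{"x":0.019,"y":-0.064,"z":0,"ax":0,"ay":0,"az":0,"claw":1},{"x":0.029,"y":-0.096,"z":0,"ax":0,"ay":0,"az":0,"claw":1},{"x":0.039,"y":-0.128,"z":0,"ax":0,"ay":0,"az":0,"claw":1},{"x":0.048,"y":-0.16,"z":0,"ax":0,"ay":0,"az":0,"claw":1}]' 25
python3 -m crank '[{"x":0.01,"y":-0.032,"z":0,"ax":0,"ay":0,"az":0.04,"claw":1},{"x":0.019,"y":-0.064,"z":0,"ax":0,"ay":0,"az":0.08,"claw":1},{"x":0.029,"y":-0.096,"z":0,"ax":0,"ay":0,"az":0.12,"claw":1},{"x":0.039,"y":-0.128,"z":0,"ax":0,"ay":0,"az":0.15,"claw":1},{"x":0.047,"y":-0.157,"z":0,"ax":0,"ay":0,"az":0.15,"claw":1}]' 25
python3 -m crank '[{"x":0,"y":0,"z":0,"ax":0,"ay":0,"az":0,"claw":1},{"x":0,"y":0,"z":0,"ax":0,"ay":0,"az":0,"claw":1},{"x":0,"y":0,"z":0,"ax":0,"ay":0,"az":0,"claw":1},{"x":0,"y":0,"z":0,"ax":0,"ay":0,"az":0,"claw":1},{"x":0,"y":0,"z":0,"ax":0,"ay":0,"az":0,"claw":1}]' 25
python3 look.py w5
python3 go.py .4805 .097 .103 -.039
```

```text
time: 13.68
ee_pos: [0.4718, -0.2351, 0.2042]
eef_rot: [0.992, 0.13, 0.001, 0.0]
ft_force: [-0.1, 1.0, -2.3]
width: 0.0099
time: 14.1
ee_pos: [0.4761, -0.0663, 0.2024]
eef_rot: [0.991, 0.131, 0.0, -0.0]
ft_force: [1.9, -0.7, -2.2]
width: 0.0095
time: 14.52
ee_pos: [0.4808, 0.098, 0.2023]
eef_rot: [1.0, -0.021, 0.0, -0.0]
ft_force: [1.3, 0.1, -1.7]
width: 0.0101
time: 14.93
ee_pos: [0.4813, 0.0948, 0.2022]
eef_rot: [1.0, -0.02, 0.0, -0.0]
ft_force: [0.1, -0.5, -1.5]
width: 0.0097
t 14.98 pos [0.4813 0.095  0.2022] yaw -0.0398 w 0.0101 F [ 0.  -0.3 -1.6] j [-0.82  0.03  0.55  1.86 -0.02  1.25 -0.31] tilt [ 0.  0. -1.]
shift [-0.0009 -0.002   0.0992] dist 0.099 turn units [-0.0001 -0.     -0.0004]
```

View pics/w5.png

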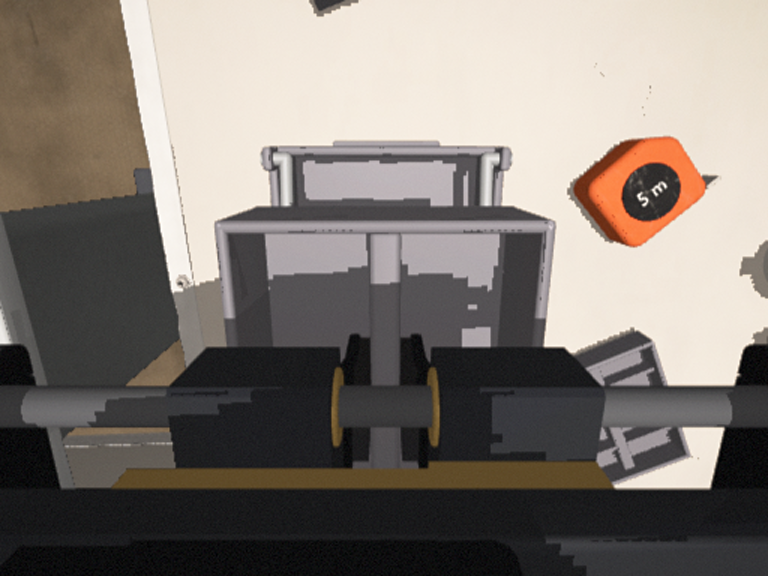

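Picture 9: the tray hangs level. The tote lugs are centred at column 387 and the tray corners at 386.5, so it is aligned in x and yaw. Checking y numerically.

```bash
python3 - <<'E'
from h import *
import pickle
c=pickle.load(open("pics/w5.pkl","rb"));addcam("w5",c)
k=lambda L:np.array(L)/1.5
for uv,z in(((268,155),.084),((506,155),.084),((387,153),.07),((218,222),.2347),((555,222),.2347)):print(ray("w5",k(uv),z).round(4))
print(CAL["w5"][3])
E
```

```text
[0.4151 0.1771 0.084 ]
[0.5573 0.1715 0.084 ]
[0.4863 0.1757 0.07  ]
[0.4361 0.1558 0.2347]
[0.5329 0.152  0.2347]
[0.48459708 0.1707156  0.36422904]
```

```bash

python3 -m crank '[{"x":0,"y":-0.003,"z":0.02,"ax":0,"ay":0,"az":0,"claw":1},{"x":0,"y":-0.003,"z":0.045,"ax":0,"ay":0,"az":0,"claw":1},{"x":0,"y":-0.003,"z":0.07,"ax":0,"ay":0,"az":0,"claw":1},{"x":0,"y":-0.003,"z":0.088,"ax":0,"ay":0,"az":0,"claw":1},{"x":0,"y":-0.003,"z":0.096,"ax":0,"ay":0,"az":0,"claw":1}]' 25
python3 -m crank '[{"x":0,"y":0,"z":0,"ax":0,"ay":0,"az":0,"claw":1},{"x":0,"y":0,"z":0.002,"ax":0,"ay":0,"az":0,"claw":1},{"x":0,"y":0,"z":0.004,"ax":0,"ay":0,"az":0,"claw":1},{"x":0,"y":0,"z":0.006,"ax":0,"ay":0,"az":0,"claw":1},{"x":0,"y":0,"z":0.008,"ax":0,"ay":0,"az":0,"claw":1}]' 25
python3 -m crank '[{"x":0,"y":0,"z":0,"ax":0,"ay":0,"az":0,"claw":1},{"x":0,"y":0,"z":0,"ax":0,"ay":0,"az":0,"claw":1},{"x":0,"y":0,"z":0,"ax":0,"ay":0,"az":0,"claw":1},{"x":0,"y":0,"z":0,"ax":0,"ay":0,"az":0,"claw":1},{"x":0,"y":0,"z":0,"ax":0,"ay":0,"az":0,"claw":1}]' 25
python3 go.py .4815 .098 .096 -.039
```

```text
time: 15.4
ee_pos: [0.48, 0.098, 0.1039]
eef_rot: [1.0, -0.019, -0.001, 0.001]
ft_force: [-3.0, -1.8, 2.3]
width: 0.0099
time: 15.82
ee_pos: [0.4819, 0.0992, 0.0988]
eef_rot: [1.0, -0.019, 0.001, -0.0]
ft_force: [-0.1, -1.0, -1.7]
width: 0.0098
time: 16.23
ee_pos: [0.4814, 0.0991, 0.0982]
eef_rot: [1.0, -0.019, 0.0, -0.0]
ft_force: [-0.6, -0.8, -2.0]
width: 0.0095
t 16.23 pos [0.4814 0.0991 0.0982] yaw -0.038 w 0.0095 F [-0.6 -0.8 -2. ] j [-0.8   0.16  0.55  1.98 -0.1   1.03 -0.25] tilt [ 0.  0. -1.]
shift [0.0002 0.0011 0.0022] dist 0.002 turn units [-0.0001 -0.0001  0.0005]
```

Still hanging free (−2 N). I'll lower a little more until contact.

```bash

python3 -m crank '[{"x":0,"y":0.001,"z":0.001,"ax":0,"ay":0,"az":0,"claw":1},{"x":0,"y":0.001,"z":0.002,"ax":0,"ay":0,"az":0,"claw":1},{"x":0,"y":0.001,"z":0.003,"ax":0,"ay":0,"az":0,"claw":1},{"x":0,"y":0.001,"z":0.003,"ax":0,"ay":0,"az":0,"claw":1},{"x":0,"y":0.001,"z":0.003,"ax":0,"ay":0,"az":0,"claw":1}]' 25
python3 go.py
```

```text
time: 16.65
ee_pos: [0.4816, 0.0988, 0.0973]
eef_rot: [1.0, -0.019, 0.0, -0.001]
ft_force: [-13.0, -0.8, 29.4]
width: 0.0097
t 16.65 pos [0.4816 0.0988 0.0973] yaw -0.0378 w 0.0097 F [-13.   -0.8  29.4] j [-0.8   0.16  0.55  1.98 -0.1   1.03 -0.24] tilt [ 0.     0.002 -1.   ]
```

Contact at the expected height, 0.097. Backing off 1.5 mm, then opening.

```bash

python3 -m crank '[{"x":0,"y":0,"z":-0.002,"ax":0,"ay":0,"az":0,"claw":1},{"x":0,"y":0,"z":-0.002,"ax":0,"ay":0,"az":0,"claw":1},{"x":0,"y":0,"z":-0.002,"ax":0,"ay":0,"az":0,"claw":0.4},{"x":0,"y":0,"z":-0.002,"ax":0,"ay":0,"az":0,"claw":0.4},{"x":0,"y":0,"z":-0.002,"ax":0,"ay":0,"az":0,"claw":0.4}]' 25
python3 -m crank '[{"x":0,"y":0,"z":0,"ax":0,"ay":0,"az":0,"claw":0.4},{"x":0,"y":0,"z":-0.005,"ax":0,"ay":0,"az":0,"claw":0.4},{"x":0,"y":0,"z":-0.025,"ax":0,"ay":0,"az":0,"claw":0.4},{"x":0,"y":0,"z":-0.055,"ax":0,"ay":0,"az":0,"claw":0.4},{"x":0,"y":0,"z":-0.09,"ax":0,"ay":0,"az":0,"claw":-0.2}]' 25
python3 go.py .4695 .343 .25 .3
```

```text
time: 17.07
ee_pos: [0.4812, 0.0979, 0.0968]
eef_rot: [1.0, -0.019, -0.0, 0.0]
ft_force: [-0.3, -0.3, 0.3]
width: 0.0215
time: 17.48
ee_pos: [0.4803, 0.0975, 0.1873]
eef_rot: [1.0, -0.019, -0.001, 0.001]
ft_force: [1.4, 1.1, 0.0]
width: 0.0278
t 17.48 pos [0.4803 0.0975 0.1873] yaw -0.0383 w 0.0278 F [1.4 1.1 0. ] j [-0.83  0.05  0.55  1.88 -0.03  1.22 -0.3 ] tilt [-0.002 -0.002 -1.   ]
shift [-0.0203 -0.2448 -0.0631] dist 0.254 turn units [ 0.0007  0.0014 -0.1691]
```

```bash

python3 -m crank '[{"x":-0.002,"y":-0.025,"z":-0.012,"ax":0,"ay":0,"az":-0.034,"claw":-1},{"x":-0.005,"y":-0.06,"z":-0.025,"ax":0,"ay":0,"az":-0.068,"claw":-1},{"x":-0.008,"y":-0.098,"z":-0.037,"ax":0,"ay":0,"az":-0.1,"claw":-1},{"x":-0.011,"y":-0.136,"z":-0.05,"ax":0,"ay":0,"az":-0.135,"claw":-1},{"x":-0.014,"y":-0.175,"z":-0.063,"ax":0,"ay":0,"az":-0.169,"claw":-1}]' 25
python3 go.py .4695 .343 .25 .3
python3 - <<'E'
from h import *
import pickle
for n,L in(("w1",[(573,187),(717,145),(732,243),(610,286)]),("w2",[(474,207),(684,139),(710,292),(525,350)])):
    addcam(n,pickle.load(open(f"pics/{n}.pkl","rb")));print(fit({n:np.array(L)/1.5},.05,.06,.038))
E
```

```text
time: 17.9
ee_pos: [0.4736, 0.2749, 0.2513]
eef_rot: [0.989, 0.151, 0.0, -0.0]
ft_force: [0.8, 0.1, 1.1]
width: 0.0584
t 17.9 pos [0.4736 0.2749 0.2513] yaw 0.3028 w 0.0584 F [0.8 0.1 1.1] j [-0.98  0.14  0.41  1.65 -0.06  1.36 -0.25] tilt [ 0.     0.001 -1.   ]
shift [ 0.0164 -0.0662  0.0013] dist 0.068 turn units [-0.0003 -0.0002  0.0014]
(array([0.46915173, 0.34254425, 0.30251503]), np.float64(2.7967986849377255))
(array([0.46944907, 0.34478296, 0.30403054]), np.float64(2.076439772443539))
```

```bash

python3 -m crank '[{"x":0.005,"y":-0.02,"z":0.01,"ax":0,"ay":0,"az":0,"claw":-1},{"x":0.01,"y":-0.04,"z":0.02,"ax":0,"ay":0,"az":0,"claw":-1},{"x":0.016,"y":-0.066,"z":0.03,"ax":0,"ay":0,"az":0,"claw":-1},{"x":0.016,"y":-0.066,"z":0.03,"ax":0,"ay":0,"az":0,"claw":-1},{"x":0.016,"y":-0.066,"z":0.03,"ax":0,"ay":0,"az":0,"claw":-1}]' 25
python3 -m crank '[{"x":0,"y":0,"z":0,"ax":0,"ay":0,"az":0,"claw":0.17},{"x":0,"y":0,"z":0,"ax":0,"ay":0,"az":0,"claw":0.17},{"x":0,"y":0,"z":0,"ax":0,"ay":0,"az":0,"claw":0.17},{"x":0,"y":0,"z":0,"ax":0,"ay":0,"az":0,"claw":0.17},{"x":0,"y":0,"z":0,"ax":0,"ay":0,"az":0,"claw":0.17}]' 25
python3 go.py .4695 .343 .25 .3
python3 - <<'E'
import cv2,pickle,numpy as np
from bench import camera
c=camera("wrist");pickle.dump(c,open("pics/w6.pkl","wb"))
s=camera("side")["color"];sc=camera("scene")["color"]
a=cv2.resize(c["color"][60:330,90:450],(480,360),interpolation=cv2.INTER_CUBIC)
b=cv2.resize(s[150:270,200:360],(320,240),interpolation=cv2.INTER_CUBIC)
d=cv2.resize(sc[150:270,150:310],(320,240),interpolation=cv2.INTER_CUBIC)
im=np.zeros((480,800,3),np.uint8);im[:360,:480]=a;im[:240,480:]=b;im[240:,480:]=d
cv2.imwrite("pics/m6.png",im)
E
```

```text
time: 18.32
ee_pos: [0.4688, 0.3423, 0.2193]
eef_rot: [0.989, 0.151, -0.001, 0.001]
ft_force: [1.1, -1.0, -0.1]
width: 0.0853
time: 18.73
ee_pos: [0.47, 0.3407, 0.2205]
eef_rot: [0.989, 0.149, 0.0, -0.0]
ft_force: [0.2, -0.2, 0.0]
width: 0.0615
t 18.73 pos [0.47   0.3407 0.2205] yaw 0.2992 w 0.0615 F [ 0.2 -0.2  0. ] j [-1.02  0.24  0.38  1.61 -0.09  1.31 -0.33] tilt [ 0.     0.001 -1.   ]
shift [ 0.0002 -0.0023 -0.0295] dist 0.03 turn units [-0.0002 -0.0003 -0.0004]
```

View pics/m6.png

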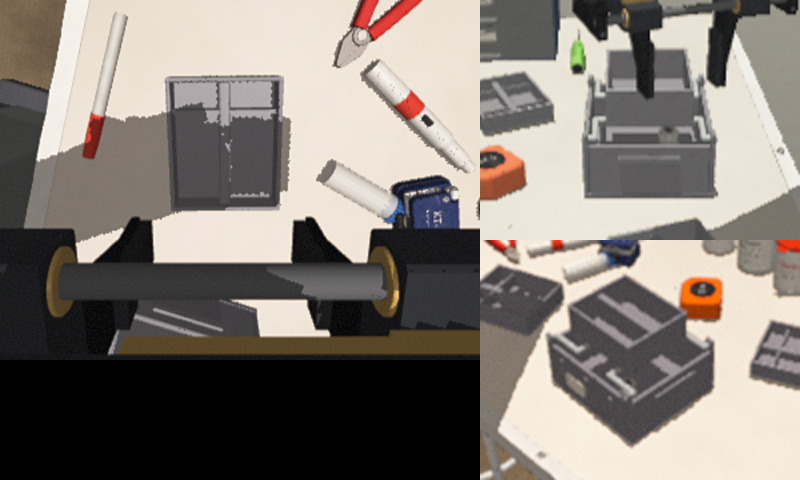

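Picture 10: the deep tray stands level and centred on the tote. The middle tray rim in the crop is (166,77), (282,76), (279,208), (170,209).

```bash
python3 - <<'E'
from h import *
import pickle
addcam("w6",pickle.load(open("pics/w6.pkl","rb")))
f=lambda L:np.array(L)/1.3333+[90,60]
print(fit({"w6":f([(166,77),(282,76),(279,208),(170,209)])},.05,.06,.038),ray("w6",f((224,155)),.031))
E
python3 -m crank '[{"x":0,"y":0,"z":0.02,"ax":0,"ay":0,"az":0,"claw":0.17},{"x":0,"y":0,"z":0.05,"ax":0,"ay":0,"az":0,"claw":0.17},{"x":0,"y":-0.001,"z":0.08,"ax":0,"ay":0,"az":0,"claw":0.17},{"x":0,"y":-0.002,"z":0.11,"ax":0,"ay":0,"az":0,"claw":0.17},{"x":0,"y":-0.002,"z":0.13,"ax":0,"ay":0,"az":0,"claw":0.17}]' 25
python3 go.py .4695 .344 .014 .303
```

```text
(array([0.47089346, 0.34754204, 0.30671721]), np.float64(0.961203331321603)) [0.47363118 0.33808737 0.031     ]
time: 19.3
ee_pos: [0.4681, 0.3426, 0.0874]
eef_rot: [0.989, 0.15, -0.001, 0.001]
ft_force: [-0.5, 0.3, 0.6]
width: 0.0365
t 19.3 pos [0.4681 0.3426 0.0874] yaw 0.3003 w 0.0365 F [-0.5  0.3  0.6] j [-1.01  0.36  0.36  1.75 -0.14  1.06 -0.3 ] tilt [-0.002 -0.002 -1.   ]
shift [ 0.002  -0.001   0.0734] dist 0.073 turn units [ 0.0005  0.0011 -0.0013]
```

```bash

python3 -m crank '[{"x":0.001,"y":-0.0035,"z":0.02,"ax":0,"ay":0,"az":-0.002,"claw":0.17},{"x":0.001,"y":-0.0035,"z":0.042,"ax":0,"ay":0,"az":-0.002,"claw":0.17},{"x":0.001,"y":-0.0035,"z":0.06,"ax":0,"ay":0,"az":-0.002,"claw":0.17},{"x":0.001,"y":-0.0035,"z":0.07,"ax":0,"ay":0,"az":-0.002,"claw":0.17},{"x":0.001,"y":-0.0035,"z":0.074,"ax":0,"ay":0,"az":-0.002,"claw":0.17}]' 25
python3 -m crank '[{"x":0,"y":0,"z":0,"ax":0,"ay":0,"az":0,"claw":1},{"x":0,"y":0,"z":0,"ax":0,"ay":0,"az":0,"claw":1},{"x":0,"y":0,"z":0,"ax":0,"ay":0,"az":0,"claw":1},{"x":0,"y":0,"z":0,"ax":0,"ay":0,"az":0,"claw":1},{"x":0,"y":0,"z":0,"ax":0,"ay":0,"az":0,"claw":1}]' 25
python3 go.py
python3 -m crank '[{"x":0,"y":0,"z":0,"ax":0,"ay":0,"az":0,"claw":1},{"x":0,"y":0,"z":-0.01,"ax":0,"ay":0,"az":0,"claw":1},{"x":0,"y":0,"z":-0.04,"ax":0,"ay":0,"az":0,"claw":1},{"x":0,"y":0,"z":-0.08,"ax":0,"ay":0,"az":0,"claw":1},{"x":0,"y":0,"z":-0.12,"ax":0,"ay":0,"az":0,"claw":1}]' 25
python3 go.py .4815 .098 .24 -.039
```

```text
time: 19.72
ee_pos: [0.4683, 0.3461, 0.0145]
eef_rot: [0.988, 0.151, -0.001, 0.001]
ft_force: [0.1, 0.1, 0.1]
width: 0.0361
time: 20.13
ee_pos: [0.4695, 0.3472, 0.017]
eef_rot: [0.988, 0.151, 0.001, -0.0]
ft_force: [-0.4, 0.1, 1.3]
width: 0.0103
t 20.13 pos [0.4695 0.3472 0.017 ] yaw 0.304 w 0.0103 F [-0.4  0.1  1.3] j [-0.99  0.45  0.33  1.79 -0.18  0.92 -0.27] tilt [ 0.001  0.001 -1.   ]
time: 20.55
ee_pos: [0.4683, 0.3459, 0.1374]
eef_rot: [0.988, 0.151, -0.001, 0.001]
ft_force: [1.3, 1.7, -0.6]
width: 0.0094
t 20.55 pos [0.4683 0.3459 0.1374] yaw 0.3037 w 0.0094 F [ 1.3  1.7 -0.6] j [-1.02  0.31  0.37  1.7  -0.12  1.15 -0.32] tilt [-0.001 -0.002 -1.   ]
shift [-0.0617  0.2406 -0.1022] dist 0.269 turn units [0.0008 0.0009 0.1713]
```

```bash

python3 -m crank '[{"x":-0.001,"y":0.004,"z":-0.035,"ax":0,"ay":0,"az":0,"claw":1},{"x":-0.004,"y":0.015,"z":-0.07,"ax":0,"ay":0,"az":0,"claw":1},{"x":-0.011,"y":0.04,"z":-0.095,"ax":0,"ay":0,"az":0,"claw":1},{"x":-0.018,"y":0.07,"z":-0.1,"ax":0,"ay":0,"az":0,"claw":1},{"x":-0.026,"y":0.1,"z":-0.1,"ax":0,"ay":0,"az":0,"claw":1}]' 25
python3 -m crank '[{"x":-0.008,"y":0.03,"z":0,"ax":0,"ay":0,"az":0.045,"claw":1},{"x":-0.016,"y":0.062,"z":0,"ax":0,"ay":0,"az":0.09,"claw":1},{"x":-0.025,"y":0.095,"z":0,"ax":0,"ay":0,"az":0.13,"claw":1},{"x":-0.033,"y":0.125,"z":0,"ax":0,"ay":0,"az":0.16,"claw":1},{"x":-0.0375,"y":0.1405,"z":0,"ax":0,"ay":0,"az":0.171,"claw":1}]' 25
python3 -m crank '[{"x":0,"y":0,"z":0,"ax":0,"ay":0,"az":0,"claw":1},{"x":0,"y":0,"z":0,"ax":0,"ay":0,"az":0,"claw":1},{"x":0,"y":0,"z":0,"ax":0,"ay":0,"az":0,"claw":1},{"x":0,"y":0,"z":0,"ax":0,"ay":0,"az":0,"claw":1},{"x":0,"y":0,"z":0,"ax":0,"ay":0,"az":0,"claw":1}]' 25
python3 look.py w7
python3 go.py .4815 .098 .1475 -.039
```

```text
time: 20.97
ee_pos: [0.4749, 0.2429, 0.2391]
eef_rot: [0.988, 0.152, 0.002, -0.001]
ft_force: [0.5, -0.4, -2.9]
width: 0.0099
time: 21.38
ee_pos: [0.4803, 0.0938, 0.2367]
eef_rot: [1.0, -0.023, 0.0, -0.0]
ft_force: [0.1, -0.5, -2.2]
width: 0.0097
time: 21.8
ee_pos: [0.4803, 0.0995, 0.236]
eef_rot: [1.0, -0.018, -0.0, 0.0]
ft_force: [-0.4, 0.5, -1.3]
width: 0.0099
t 21.85 pos [0.4803 0.0993 0.2359] yaw -0.0361 w 0.0096 F [-0.6  0.1 -1.9] j [-0.84  0.01  0.55  1.81 -0.    1.33 -0.32] tilt [-0. -0. -1.]
shift [0.0012 0.0012 0.0884] dist 0.088 turn units [0.0001 0.0001 0.0015]
```

View pics/w7.png

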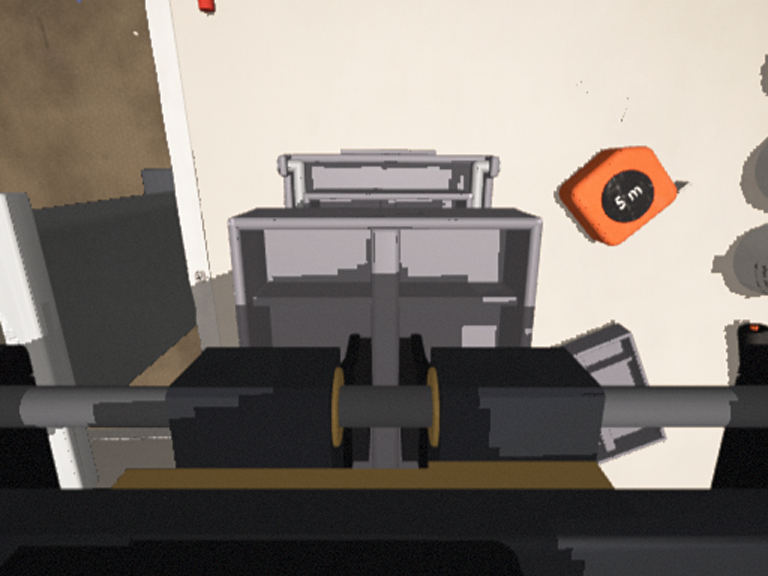

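Picture 11: the middle tray is level, with rim corners at (230,218) and (541,218) and lugs at (283,165) and (494,165). Computing the offset the same way as for the deep tray.

```bash
python3 - <<'E'
from h import *
import pickle
for n,L,z,t in(("w5",[(218,222),(555,222)],.2347,(.4813,.095)),("w7",[(230,218),(541,218)],.2575,(.4803,.0993))):
    addcam(n,pickle.load(open(f"pics/{n}.pkl","rb")))
    P=np.array([ray(n,np.array(u)/1.5,z) for u in L]);m=P.mean(0)[:2];d=P[1]-P[0];a=np.arctan2(d[1],d[0])
    print(n,"len",np.hypot(*d[:2]).round(4),"yaw",a.round(4),"offset",(m-.06*np.array([-np.sin(a),np.cos(a)])-t).round(4))
E
```

```text
w5 len 0.097 yaw -0.0392 offset [ 0.0009 -0.001 ]
w7 len 0.0968 yaw -0.0348 offset [ 0.0006 -0.0008]
```

```bash

python3 -m crank '[{"x":0.001,"y":0.001,"z":0.02,"ax":0,"ay":0,"az":0.001,"claw":1},{"x":0.001,"y":0.001,"z":0.045,"ax":0,"ay":0,"az":0.001,"claw":1},{"x":0.001,"y":0.001,"z":0.065,"ax":0,"ay":0,"az":0.001,"claw":1},{"x":0.001,"y":0.001,"z":0.08,"ax":0,"ay":0,"az":0.001,"claw":1},{"x":0.001,"y":0.001,"z":0.085,"ax":0,"ay":0,"az":0.001,"claw":1}]' 25
python3 -m crank '[{"x":0,"y":0,"z":0,"ax":0,"ay":0,"az":0,"claw":1},{"x":0,"y":0,"z":0.002,"ax":0,"ay":0,"az":0,"claw":1},{"x":0,"y":0,"z":0.004,"ax":0,"ay":0,"az":0,"claw":1},{"x":0,"y":0,"z":0.006,"ax":0,"ay":0,"az":0,"claw":1},{"x":0,"y":0,"z":0.007,"ax":0,"ay":0,"az":0,"claw":1}]' 25
python3 -m crank '[{"x":0,"y":0,"z":0,"ax":0,"ay":0,"az":0,"claw":1},{"x":0,"y":0,"z":0.001,"ax":0,"ay":0,"az":0,"claw":1},{"x":0,"y":0,"z":0.001,"ax":0,"ay":0,"az":0,"claw":1},{"x":0,"y":0,"z":0.002,"ax":0,"ay":0,"az":0,"claw":1},{"x":0,"y":0,"z":0.002,"ax":0,"ay":0,"az":0,"claw":1}]' 25
python3 go.py
```

```text
time: 22.27
ee_pos: [0.4801, 0.0974, 0.1488]
eef_rot: [1.0, -0.019, -0.002, 0.001]
ft_force: [-1.3, -0.3, -1.5]
width: 0.0098
time: 22.68
ee_pos: [0.4817, 0.0974, 0.1444]
eef_rot: [1.0, -0.02, 0.0, -0.0]
ft_force: [-0.9, 0.3, -2.5]
width: 0.0095
time: 23.1
ee_pos: [0.4814, 0.0972, 0.142]
eef_rot: [1.0, -0.02, -0.0, -0.0]
ft_force: [0.8, -0.5, -1.8]
width: 0.0098
t 23.1 pos [0.4814 0.0972 0.142 ] yaw -0.04 w 0.0098 F [ 0.8 -0.5 -1.8] j [-0.82  0.1   0.56  1.94 -0.06  1.12 -0.28] tilt [-0.  0. -1.]
```

```bash

python3 -m crank '[{"x":0,"y":0,"z":0.001,"ax":0,"ay":0,"az":0,"claw":1},{"x":0,"y":0,"z":0.001,"ax":0,"ay":0,"az":0,"claw":1},{"x":0,"y":0,"z":0.001,"ax":0,"ay":0,"az":0,"claw":1},{"x":0,"y":0,"z":0.001,"ax":0,"ay":0,"az":0,"claw":1},{"x":0,"y":0,"z":0.001,"ax":0,"ay":0,"az":0,"claw":1}]' 25
python3 go.py
```

```text
time: 23.52
ee_pos: [0.4816, 0.0973, 0.1418]
eef_rot: [1.0, -0.02, 0.0, -0.0]
ft_force: [-2.0, -0.9, 6.1]
width: 0.0096
t 23.52 pos [0.4816 0.0973 0.1418] yaw -0.0401 w 0.0096 F [-2.  -0.9  6.1] j [-0.82  0.1   0.56  1.94 -0.06  1.12 -0.28] tilt [ 0.     0.001 -1.   ]
```

```bash

python3 -m crank '[{"x":0,"y":0,"z":0,"ax":0,"ay":0,"az":0,"claw":0.4},{"x":0,"y":0,"z":0,"ax":0,"ay":0,"az":0,"claw":0.4},{"x":0,"y":0,"z":0,"ax":0,"ay":0,"az":0,"claw":0.4},{"x":0,"y":0,"z":-0.003,"ax":0,"ay":0,"az":0,"claw":0.4},{"x":0,"y":0,"z":-0.008,"ax":0,"ay":0,"az":0,"claw":0.4}]' 25
python3 -m crank '[{"x":0,"y":0,"z":-0.015,"ax":0,"ay":0,"az":0,"claw":0.4},{"x":0,"y":0,"z":-0.035,"ax":0,"ay":0,"az":0,"claw":0.4},{"x":0,"y":0,"z":-0.065,"ax":0,"ay":0,"az":0,"claw":-0.2},{"x":0,"y":0,"z":-0.09,"ax":0,"ay":0,"az":0,"claw":-1},{"x":0,"y":0,"z":-0.1,"ax":0,"ay":0,"az":0,"claw":-1}]' 25
python3 go.py .67 -.049 .23 .396
```

```text
time: 23.93
ee_pos: [0.4812, 0.0971, 0.149]
eef_rot: [1.0, -0.02, -0.0, 0.0]
ft_force: [-0.7, -0.7, -0.5]
width: 0.0254
time: 24.35
ee_pos: [0.4827, 0.0974, 0.2529]
eef_rot: [1.0, -0.02, 0.002, -0.001]
ft_force: [0.5, 0.0, 0.1]
width: 0.0386
t 24.35 pos [0.4827 0.0974 0.2529] yaw -0.0404 w 0.0386 F [0.5 0.  0.1] j [-0.84 -0.    0.55  1.78  0.    1.36 -0.33] tilt [ 0.004  0.002 -1.   ]
shift [0.193  0.1388 0.0234] dist 0.239 turn units [-0.0007 -0.0023 -0.2182]
```

```bash

python3 -m crank '[{"x":0.02,"y":0.014,"z":0,"ax":0,"ay":0,"az":-0.04,"claw":-1},{"x":0.05,"y":0.036,"z":0,"ax":0,"ay":0,"az":-0.08,"claw":-1},{"x":0.08,"y":0.058,"z":0,"ax":0,"ay":0,"az":-0.12,"claw":-1},{"x":0.11,"y":0.08,"z":0,"ax":0,"ay":0,"az":-0.17,"claw":-1},{"x":0.142,"y":0.102,"z":0,"ax":0,"ay":0,"az":-0.218,"claw":-1}]' 25
python3 go.py .67 -.049 .22 .396
```

```text
time: 24.77
ee_pos: [0.6204, -0.011, 0.249]
eef_rot: [0.98, 0.2, 0.0, -0.0]
ft_force: [0.8, 0.0, 0.9]
width: 0.0715
t 24.77 pos [ 0.6204 -0.011   0.249 ] yaw 0.4024 w 0.0715 F [0.8 0.  0.9] j [-0.56  0.35  0.66  1.47 -0.21  1.4   0.51] tilt [ 0.  0. -1.]
shift [0.0308 0.0544 0.029 ] dist 0.069 turn units [-0.0002 -0.0001  0.0032]
```

```bash

python3 -m crank '[{"x":0.01,"y":0.018,"z":0.01,"ax":0,"ay":0,"az":0.003,"claw":0.17},{"x":0.02,"y":0.036,"z":0.02,"ax":0,"ay":0,"az":0.003,"claw":0.17},{"x":0.03,"y":0.054,"z":0.03,"ax":0,"ay":0,"az":0.003,"claw":0.17},{"x":0.03,"y":0.054,"z":0.03,"ax":0,"ay":0,"az":0.003,"claw":0.17},{"x":0.03,"y":0.054,"z":0.03,"ax":0,"ay":0,"az":0.003,"claw":0.17}]' 25
python3 -m crank '[{"x":0,"y":0,"z":0,"ax":0,"ay":0,"az":0,"claw":0.17},{"x":0,"y":0,"z":0,"ax":0,"ay":0,"az":0,"claw":0.17},{"x":0,"y":0,"z":0,"ax":0,"ay":0,"az":0,"claw":0.17},{"x":0,"y":0,"z":0,"ax":0,"ay":0,"az":0,"claw":0.17},{"x":0,"y":0,"z":0,"ax":0,"ay":0,"az":0,"claw":0.17}]' 25
python3 go.py
python3 - <<'E'
import cv2,pickle,numpy as np
from bench import camera
c=camera("wrist");pickle.dump(c,open("pics/w8.pkl","wb"))
s=camera("side")["color"];sc=camera("scene")["color"]
a=cv2.resize(c["color"][60:330,90:450],(480,360),interpolation=cv2.INTER_CUBIC)
b=cv2.resize(s[120:240,200:360],(320,240),interpolation=cv2.INTER_CUBIC)
d=cv2.resize(sc[130:250,150:310],(320,240),interpolation=cv2.INTER_CUBIC)
im=np.zeros((480,800,3),np.uint8);im[:360,:480]=a;im[:240,480:]=b;im[240:,480:]=d
cv2.imwrite("pics/m8.png",im)
E
```

```text
time: 25.18
ee_pos: [0.6675, -0.0495, 0.2178]
eef_rot: [0.981, 0.193, -0.001, 0.0]
ft_force: [-0.8, -0.5, -0.1]
width: 0.0542
time: 25.6
ee_pos: [0.6677, -0.048, 0.2196]
eef_rot: [0.981, 0.194, 0.0, -0.0]
ft_force: [0.3, 0.5, 0.2]
width: 0.0368
t 25.6 pos [ 0.6677 -0.048   0.2196] yaw 0.3907 w 0.0368 F [0.3 0.5 0.2] j [-0.45  0.49  0.65  1.36 -0.29  1.39  0.59] tilt [ 0.001  0.001 -1.   ]
```

View pics/m8.png

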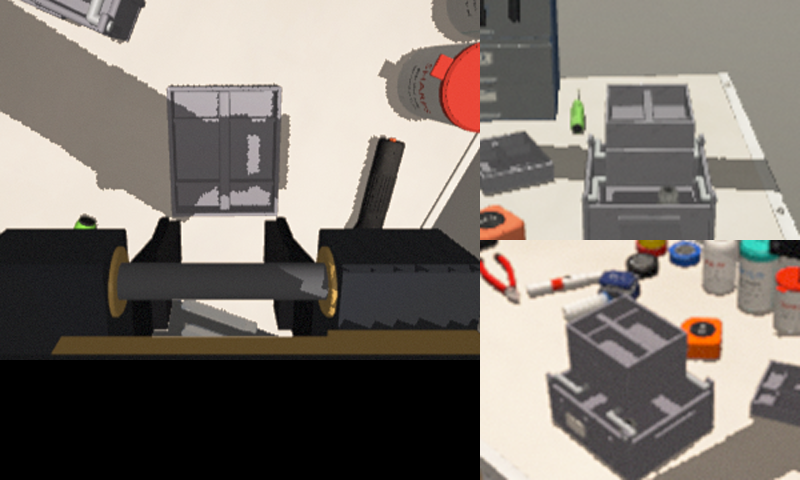

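Picture 12: the middle tray sits level on the deep one. The shallow tray rim in the crop is (168,86), (282,86), (278,214), (171,215).

```bash
python3 - <<'E'
from h import *
import pickle
addcam("w8",pickle.load(open("pics/w8.pkl","rb")))
f=lambda L:np.array(L)/1.3333+[90,60]
p,e=fit({"w8":f([(168,86),(282,86),(278,214),(171,215)])},.05,.06,.03);print(p,e)
import subprocess;print(subprocess.run(["python3","go.py",str(p[0]),str(p[1]),".014",str(p[2])],capture_output=True,text=True).stdout)
E
```

```text
[ 0.67177614 -0.04874902  0.39198494] 0.7300128575766635
t 25.75 pos [ 0.6677 -0.0484  0.2192] yaw 0.3902 w 0.0363 F [ 0.1 -0.2 -0.3] j [-0.44  0.49  0.65  1.36 -0.29  1.39  0.59] tilt [ 0.  0. -1.]
shift [0.0036 0.0019 0.2052] dist 0.205 turn units [-0.0001 -0.0002 -0.0009]
```

```bash

python3 -m crank '[{"x":0.003,"y":0.001,"z":0.02,"ax":0,"ay":0,"az":-0.001,"claw":0.17},{"x":0.003,"y":0.001,"z":0.05,"ax":0,"ay":0,"az":-0.001,"claw":0.17},{"x":0.003,"y":0.001,"z":0.085,"ax":0,"ay":0,"az":-0.001,"claw":0.17},{"x":0.003,"y":0.001,"z":0.115,"ax":0,"ay":0,"az":-0.001,"claw":0.17},{"x":0.003,"y":0.001,"z":0.135,"ax":0,"ay":0,"az":-0.001,"claw":0.17}]' 25
python3 -m crank '[{"x":0,"y":0,"z":0.015,"ax":0,"ay":0,"az":0,"claw":0.17},{"x":0,"y":0,"z":0.035,"ax":0,"ay":0,"az":0,"claw":0.17},{"x":0,"y":0,"z":0.052,"ax":0,"ay":0,"az":0,"claw":0.17},{"x":0,"y":0,"z":0.064,"ax":0,"ay":0,"az":0,"claw":0.17},{"x":0,"y":0,"z":0.069,"ax":0,"ay":0,"az":0,"claw":0.17}]' 25
python3 go.py
python3 -m crank '[{"x":0,"y":0,"z":0,"ax":0,"ay":0,"az":0,"claw":1},{"x":0,"y":0,"z":0,"ax":0,"ay":0,"az":0,"claw":1},{"x":0,"y":0,"z":0,"ax":0,"ay":0,"az":0,"claw":1},{"x":0,"y":0,"z":0,"ax":0,"ay":0,"az":0,"claw":1},{"x":0,"y":0,"z":0,"ax":0,"ay":0,"az":0,"claw":1}]' 25
python3 go.py
```

```text
time: 26.17
ee_pos: [0.6695, -0.048, 0.0808]
eef_rot: [0.981, 0.195, -0.002, -0.0]
ft_force: [0.1, 0.1, 0.8]
width: 0.0359
time: 26.58
ee_pos: [0.6699, -0.0482, 0.0131]
eef_rot: [0.981, 0.195, -0.001, -0.0]
ft_force: [-0.3, -0.6, 0.3]
width: 0.0363
t 26.58 pos [ 0.6699 -0.0482  0.0131] yaw 0.3921 w 0.0363 F [-0.3 -0.6  0.3] j [-0.4   0.68  0.56  1.55 -0.4   1.04  0.67] tilt [-0.002  0.    -1.   ]
time: 27.0
ee_pos: [0.6714, -0.0484, 0.016]
eef_rot: [0.981, 0.195, 0.001, 0.0]
ft_force: [-0.7, -1.6, 0.3]
width: 0.0107
t 27.0 pos [ 0.6714 -0.0484  0.016 ] yaw 0.392 w 0.0107 F [-0.7 -1.6  0.3] j [-0.4   0.67  0.57  1.55 -0.4   1.04  0.67] tilt [ 0.001  0.    -1.   ]
```

```bash

python3 -m crank '[{"x":0,"y":0,"z":0,"ax":0,"ay":0,"az":0,"claw":1},{"x":0,"y":0,"z":-0.01,"ax":0,"ay":0,"az":0,"claw":1},{"x":0,"y":0,"z":-0.04,"ax":0,"ay":0,"az":0,"claw":1},{"x":0,"y":0,"z":-0.08,"ax":0,"ay":0,"az":0,"claw":1},{"x":0,"y":0,"z":-0.12,"ax":0,"ay":0,"az":0,"claw":1}]' 30
python3 -m crank '[{"x":0,"y":0,"z":-0.04,"ax":0,"ay":0,"az":0,"claw":1},{"x":0,"y":0,"z":-0.08,"ax":0,"ay":0,"az":0,"claw":1},{"x":0,"y":0,"z":-0.11,"ax":0,"ay":0,"az":0,"claw":1},{"x":0,"y":0,"z":-0.12,"ax":0,"ay":0,"az":0,"claw":1},{"x":0,"y":0,"z":-0.12,"ax":0,"ay":0,"az":0,"claw":1}]' 30
python3 go.py .4815 .097 .265 -.039
```

```text
time: 27.42
ee_pos: [0.67, -0.0485, 0.1364]
eef_rot: [0.981, 0.195, -0.001, -0.0]
ft_force: [0.4, 0.9, -1.1]
width: 0.0093
time: 27.83
ee_pos: [0.672, -0.0488, 0.2589]
eef_rot: [0.981, 0.195, 0.003, 0.0]
ft_force: [0.4, -0.9, -1.5]
width: 0.0093
t 27.83 pos [ 0.672  -0.0488  0.2589] yaw 0.3918 w 0.0093 F [ 0.4 -0.9 -1.5] j [-0.44  0.48  0.66  1.29 -0.29  1.46  0.59] tilt [ 0.005  0.    -1.   ]
shift [-0.1203 -0.2075 -0.0071] dist 0.24 turn units [ 0.0003 -0.0027  0.2154]
```

```bash

python3 -m crank '[{"x":-0.012,"y":-0.02,"z":0,"ax":0,"ay":0,"az":0.03,"claw":1},{"x":-0.028,"y":-0.05,"z":-0.002,"ax":0,"ay":0,"az":0.08,"claw":1},{"x":-0.046,"y":-0.08,"z":-0.003,"ax":0,"ay":0,"az":0.13,"claw":1},{"x":-0.064,"y":-0.11,"z":-0.005,"ax":0,"ay":0,"az":0.17,"claw":1},{"x":-0.08,"y":-0.14,"z":-0.006,"ax":0,"ay":0,"az":0.215,"claw":1}]' 30
python3 go.py .4815 .097 .265 -.039
```

```text
time: 28.25
ee_pos: [0.541, 0.0511, 0.2589]
eef_rot: [1.0, -0.021, -0.002, 0.001]
ft_force: [0.5, -0.1, 0.7]
width: 0.0095
t 28.25 pos [0.541  0.0511 0.2589] yaw -0.0416 w 0.0095 F [ 0.5 -0.1  0.7] j [-0.82  0.15  0.72  1.65 -0.1   1.38 -0.13] tilt [-0.003 -0.001 -1.   ]
shift [-0.0614 -0.0434 -0.006 ] dist 0.075 turn units [ 0.0006  0.0015 -0.0013]
```

```bash

python3 -m crank '[{"x":-0.018,"y":-0.013,"z":-0.002,"ax":0,"ay":0,"az":-0.001,"claw":1},{"x":-0.038,"y":-0.027,"z":-0.004,"ax":0,"ay":0,"az":-0.001,"claw":1},{"x":-0.054,"y":-0.039,"z":-0.004,"ax":0,"ay":0,"az":-0.001,"claw":1},{"x":-0.061,"y":-0.044,"z":-0.004,"ax":0,"ay":0,"az":-0.001,"claw":1},{"x":-0.061,"y":-0.044,"z":-0.004,"ax":0,"ay":0,"az":-0.001,"claw":1}]' 30
python3 -m crank '[{"x":0,"y":0,"z":0,"ax":0,"ay":0,"az":0,"claw":1},{"x":0,"y":0,"z":0,"ax":0,"ay":0,"az":0,"claw":1},{"x":0,"y":0,"z":0,"ax":0,"ay":0,"az":0,"claw":1},{"x":0,"y":0,"z":0,"ax":0,"ay":0,"az":0,"claw":1},{"x":0,"y":0,"z":0,"ax":0,"ay":0,"az":0,"claw":1}]' 30
python3 look.py w9
python3 go.py .4815 .097 .265 -.039
```

```text
time: 28.67
ee_pos: [0.4825, 0.0982, 0.2639]
eef_rot: [1.0, -0.016, -0.001, -0.0]
ft_force: [-0.6, -0.8, -0.4]
width: 0.0093
time: 29.08
ee_pos: [0.4846, 0.0961, 0.2648]
eef_rot: [1.0, -0.019, -0.0, 0.0]
ft_force: [0.4, -0.3, -0.8]
width: 0.0094
t 29.13 pos [0.4845 0.0962 0.2649] yaw -0.0369 w 0.0094 F [-0.1 -0.2 -1.4] j [-0.93 -0.01  0.65  1.76  0.    1.39 -0.32] tilt [-0. -0. -1.]
shift [-0.003  -0.0007 -0.0001] dist 0.003 turn units [0.0002 0.0001 0.001 ]
```

View pics/w9.png

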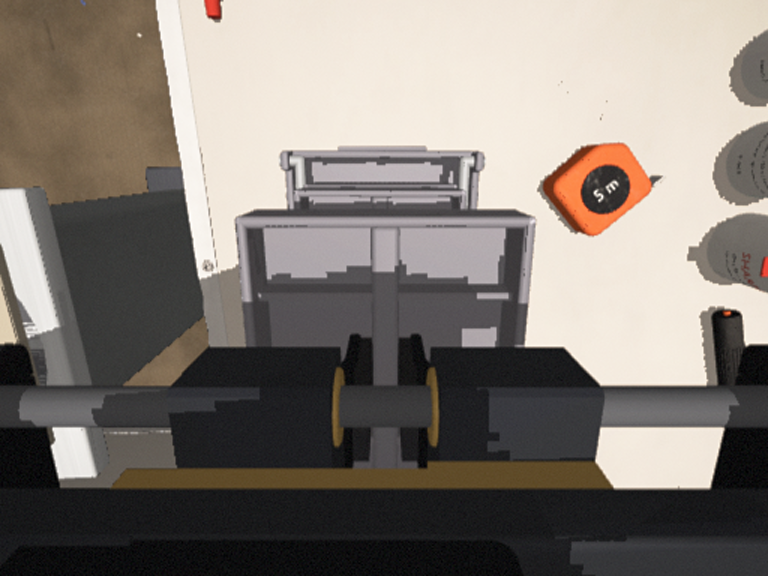

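```bash
python3 - <<'E'
from h import *
import pickle
for n,L,z,t in(("w9",[(238,216),(535,216)],.2795,(.4845,.0962)),):
    addcam(n,pickle.load(open(f"pics/{n}.pkl","rb")))
    P=np.array([ray(n,np.array(u)/1.5,z) for u in L]);m=P.mean(0)[:2];d=P[1]-P[0];a=np.arctan2(d[1],d[0])
    print(n,"len",np.hypot(*d[:2]).round(4),"yaw",a.round(4),"offset",(m-.06*np.array([-np.sin(a),np.cos(a)])-t).round(4))
E
python3 -m crank '[{"x":-0.003,"y":-0.001,"z":0.02,"ax":0,"ay":0,"az":0.001,"claw":1},{"x":-0.003,"y":-0.001,"z":0.045,"ax":0,"ay":0,"az":0.001,"claw":1},{"x":-0.003,"y":-0.001,"z":0.065,"ax":0,"ay":0,"az":0.001,"claw":1},{"x":-0.003,"y":-0.001,"z":0.078,"ax":0,"ay":0,"az":0.001,"claw":1},{"x":-0.003,"y":-0.001,"z":0.083,"ax":0,"ay":0,"az":0.001,"claw":1}]' 30
python3 -m crank '[{"x":0,"y":0,"z":0,"ax":0,"ay":0,"az":0,"claw":1},{"x":0,"y":0,"z":0,"ax":0,"ay":0,"az":0,"claw":1},{"x":0,"y":0,"z":0,"ax":0,"ay":0,"az":0,"claw":1},{"x":0,"y":0,"z":0,"ax":0,"ay":0,"az":0,"claw":1},{"x":0,"y":0,"z":0,"ax":0,"ay":0,"az":0,"claw":1}]' 30
python3 go.py .4815 .097 .1735 -.039
```

```text
w9 len 0.0969 yaw -0.0364 offset [ 0.001  -0.0013]
time: 29.55
ee_pos: [0.4803, 0.0974, 0.1801]
eef_rot: [1.0, -0.019, -0.001, 0.001]
ft_force: [0.6, 0.1, -0.7]
width: 0.0094
time: 29.97
ee_pos: [0.4816, 0.098, 0.1828]
eef_rot: [1.0, -0.019, 0.001, -0.0]
ft_force: [0.5, 0.6, -0.4]
width: 0.0096
t 29.97 pos [0.4816 0.098  0.1828] yaw -0.038 w 0.0096 F [ 0.5  0.6 -0.4] j [-0.92  0.05  0.65  1.89 -0.03  1.21 -0.29] tilt [ 0.001  0.001 -1.   ]
shift [-0.0001  0.001   0.0093] dist 0.009 turn units [-0.0004 -0.0005  0.0005]
```

Picture 13: the shallow tray is level, with its offset equal to the others within 0.5 mm. Lowering to contact, expected at z ≈ 0.1735.

```bash

python3 -m crank '[{"x":0,"y":0,"z":0.002,"ax":0,"ay":0,"az":0,"claw":1},{"x":0,"y":0,"z":0.004,"ax":0,"ay":0,"az":0,"claw":1},{"x":0,"y":0,"z":0.006,"ax":0,"ay":0,"az":0,"claw":1},{"x":0,"y":0,"z":0.007,"ax":0,"ay":0,"az":0,"claw":1},{"x":0,"y":0,"z":0.008,"ax":0,"ay":0,"az":0,"claw":1}]' 30
python3 -m crank '[{"x":0,"y":0,"z":0,"ax":0,"ay":0,"az":0,"claw":1},{"x":0,"y":0,"z":0,"ax":0,"ay":0,"az":0,"claw":1},{"x":0,"y":0,"z":0.001,"ax":0,"ay":0,"az":0,"claw":1},{"x":0,"y":0,"z":0.001,"ax":0,"ay":0,"az":0,"claw":1},{"x":0,"y":0,"z":0.001,"ax":0,"ay":0,"az":0,"claw":1}]' 30
python3 go.py
```

```text
time: 30.38
ee_pos: [0.4811, 0.0978, 0.1738]
eef_rot: [1.0, -0.019, -0.0, 0.0]
ft_force: [-0.0, -0.5, -0.8]
width: 0.0092
time: 30.8
ee_pos: [0.4815, 0.0979, 0.1737]
eef_rot: [1.0, -0.019, 0.0, -0.0]
ft_force: [-1.8, -0.9, 5.2]
width: 0.0093
t 30.8 pos [0.4815 0.0979 0.1737] yaw -0.038 w 0.0093 F [-1.8 -0.9  5.2] j [-0.92  0.06  0.66  1.9  -0.04  1.19 -0.29] tilt [ 0.     0.001 -1.   ]
```

Seated at the expected height. Releasing and rising clear.

```bash

python3 -m crank '[{"x":0,"y":0,"z":0,"ax":0,"ay":0,"az":0,"claw":0.4},{"x":0,"y":0,"z":0,"ax":0,"ay":0,"az":0,"claw":0.4},{"x":0,"y":0,"z":0,"ax":0,"ay":0,"az":0,"claw":0.4},{"x":0,"y":0,"z":-0.003,"ax":0,"ay":0,"az":0,"claw":0.4},{"x":0,"y":0,"z":-0.008,"ax":0,"ay":0,"az":0,"claw":0.4}]'
python3 -m crank '[{"x":0,"y":0,"z":-0.015,"ax":0,"ay":0,"az":0,"claw":0.4},{"x":0,"y":0,"z":-0.035,"ax":0,"ay":0,"az":0,"claw":0.4},{"x":0,"y":0,"z":-0.065,"ax":0,"ay":0,"az":0,"claw":0.4},{"x":0,"y":0,"z":-0.09,"ax":0,"ay":0,"az":0,"claw":0.4},{"x":0,"y":0,"z":-0.1,"ax":0,"ay":0,"az":0,"claw":0.4}]'
python3 -m crank '[{"x":0,"y":-0.03,"z":0,"ax":0,"ay":0,"az":0,"claw":0.4},{"x":0,"y":-0.07,"z":0,"ax":0,"ay":0,"az":0,"claw":0.4},{"x":0,"y":-0.11,"z":0,"ax":0,"ay":0,"az":0,"claw":0.4},{"x":0,"y":-0.14,"z":0,"ax":0,"ay":0,"az":0,"claw":0.4},{"x":0,"y":-0.15,"z":0,"ax":0,"ay":0,"az":0,"claw":0.4}]'
python3 go.py
python3 - <<'E'
import cv2,numpy as np
from bench import camera
s=camera("side")["color"];sc=camera("scene")["color"]
b=cv2.resize(s[100:250,180:380],(400,300),interpolation=cv2.INTER_CUBIC)
d=cv2.resize(sc[120:270,130:330],(400,300),interpolation=cv2.INTER_CUBIC)
cv2.imwrite("pics/end.png",np.hstack([b,d]))
E
```

```text
time: 31.22
ee_pos: [0.481, 0.0977, 0.181]
eef_rot: [1.0, -0.019, -0.0, 0.0]
ft_force: [-0.1, 0.8, 0.7]
width: 0.0252
time: 31.63
ee_pos: [0.4824, 0.0979, 0.2849]
eef_rot: [1.0, -0.019, 0.002, -0.001]
ft_force: [0.0, 0.3, -0.6]
width: 0.0261
time: 32.05
ee_pos: [0.4854, 0.2533, 0.2802]
eef_rot: [1.0, -0.016, -0.001, -0.0]
ft_force: [-1.2, -0.3, -0.2]
width: 0.0261
t 32.05 pos [0.4854 0.2533 0.2802] yaw -0.0316 w 0.0261 F [-1.2 -0.3 -0.2] j [-1.05  0.13  0.54  1.6  -0.07  1.42 -0.53] tilt [-0.001  0.    -1.   ]
```

View pics/end.png

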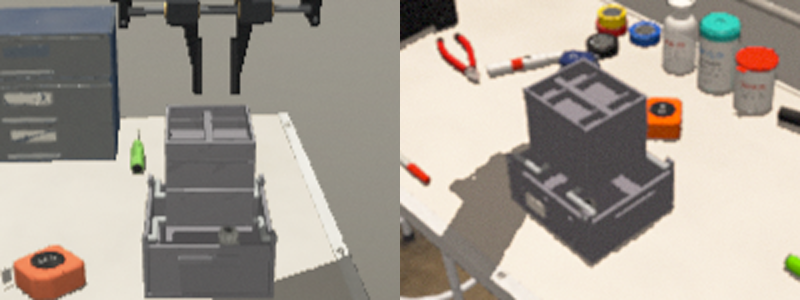

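Picture 14: all three trays are stacked square and level on the tote, and the gripper is clear of them. Letting the arm settle, then handing in.

```bash

python3 -m crank '[{"x":0,"y":0,"z":0,"ax":0,"ay":0,"az":0,"claw":0.4},{"x":0,"y":0,"z":0,"ax":0,"ay":0,"az":0,"claw":0.4},{"x":0,"y":0,"z":0,"ax":0,"ay":0,"az":0,"claw":0.4},{"x":0,"y":0,"z":0,"ax":0,"ay":0,"az":0,"claw":0.4},{"x":0,"y":0,"z":0,"ax":0,"ay":0,"az":0,"claw":0.4}]'
python3 -c "from bench import close_job;print(close_job())"
```

```text
time: 32.57
ee_pos: [0.4871, 0.2469, 0.2813]
eef_rot: [1.0, -0.02, 0.0, -0.0]
ft_force: [-0.5, -0.6, 0.3]
width: 0.0263
the job is handed in; nothing more can be done
None
```

I swung both bail arms right in and stacked the deep, middle and shallow trays on them. Then I let go, moved the gripper clear and handed the job in at about 32.6 s of the 93 s allowed. No verdict was reported.

- **Seating:** Each tray touched down within about 1 mm of its expected height. The middle and shallow trays met a light 5–6 N push. The deep tray was pressed a little hard, about 29 N at the wrist, before I backed off and opened.
- **Alignment:** The hanging trays' offsets from the gripper agreed to about 0.5 mm, and their yaw was within 0.005 rad of the tote's.
- **Last view:** The side and scene cameras showed the stack square and level on the swung-in arms, with nothing touching it.
- **Disagreement:** My first estimate of the tote's position in y was about 12 mm too low, because I misread some rim corners. The wrist camera corrected it, and the bar positions when gripped confirmed the new value.
- **Not measured directly:** I had no reading of the bail angles. I judged them from where the gripper held each bar at the end of its swing, from the pictures, and from the deep tray's height.

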